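# Load the ornament tray and focus the laser engraver with its gauge blade

## Task

Set up the laser engraver for the next batch: put every red ornament blank flat into a pocket of the wooden tray, and have the tray slid along the engraver's bed from its open end (the tray's black handle trailing) until it is fully home and the detent holds it. Then push the yellow focus gauge straight in from the front between tray and laser nozzle until its red line is over the front edge of the front guide rail, press the laser head down until the nozzle rests on the blade without ramming it, draw the gauge out and lay it flat back in the blue tool tray. Leave the other things on the table alone.

Things in the scene. Friction and masses are not known exactly. Their poses are not given: they have to be found in the camera images.
- engraver: Column laser engraver, fixed; place and yaw vary. Origin on the table straight below the nozzle; x from its front to the column, y along the tray's travel (it goes in towards +y), z up. Dark bed plate 10 mm thick: x -80 to 130, y -330 to 122 mm. Column: x 78 to 128, y -31 to 31, 235 mm high. White control box: x 65 to 125, y 32 to 127, 55 mm high
- bed_load (a point): Point on the bed (10 mm above the table) at engraver x 0, y -210 mm: the middle of the open loading shelf, which is all of the bed below y -95 mm. A tray set down with its origin here lies just clear of the guide rails' mouth
- tray_home (a point): Where the tray's origin is when home, axes parallel to the engraver's (play 2 mm in x). Two guide rails 11.5 mm high run in y from -60 mm to the black end stop (face at y 113): front rail x -80 to -50, back rail x 50 to 68 mm; channel 100 mm wide. Its mouth flares to 122 mm wide from y -60 back to -94 mm
- laser_head (a joint): Downward travel of the laser head on its vertical slide, m: 0 top (nozzle tip 18 mm above the top of a tray that is home), 0.017 bottom; starts at 0 to 0.005. It rests on the gauge blade at 0.012. Friction 6 N, weight 3 N: it stays where it is left and about 3 N more pushes it down
- head_top (a point): Middle of the flat top of the laser head, the place to press: 130 mm above the nozzle tip. The head is a black finned block with a red band near the top, 110 mm high above the nozzle, 47 mm (x) by 50 mm (y), centred on the nozzle axis. Should it have gone too low, grip it from above across its 50 mm (engraver y) and draw it up (about 9 N)
- nozzle_tip (a point): Centre of the flat lower end of the brass nozzle (18 mm across, 20 mm high) under the laser head
- detent (a joint): Sprung roller in the back rail at y +72 mm of the engraver; value is how far it is pushed back, m: 0 when fully out (free, or sitting in the tray's notch), 0.0035 or more while the tray's edge rubs past it. Passing it takes roughly 5 to 15 N of push
- tray: Loose plywood tray, about 0.18 kg; origin at the centre of its underside, y along its length (+y end goes in first). 96 mm (x) by 224 mm (y), 12 mm thick; three square pockets 64 mm wide at y -72, 0, 72, floors 4 mm above the underside. Each is open to both long edges by finger notches 34 mm wide, so set a blank down with the fingers on its +x and -x sides
- tray_handle (a point): Middle of the tray's upright black handle plate at its -y end, 30 mm above the tray's underside, tray y -132 mm. Plate 14 mm thick (x), 40 mm long (y), from the underside to 52 mm up; grip it across its 14 mm
- nest0 (a point): Centre of the floor of the tray's pocket next to the handle
- nest1 (a point): Centre of the floor of the tray's middle pocket, below the nozzle when the tray is home
- nest2 (a point): Centre of the floor of the tray's far (+y) pocket
- blank0: Red round ornament blank, 60 mm across and 8 mm thick, lying flat, about 30 g; origin at the centre of its underside. There may be one, two or three of them (None if absent). In a pocket its top is flush with the tray's top
- blank1: Red round ornament blank, 60 mm across and 8 mm thick, lying flat, about 30 g; origin at the centre of its underside. There may be one, two or three of them (None if absent). In a pocket its top is flush with the tray's top
- blank2: Red round ornament blank, 60 mm across and 8 mm thick, lying flat, about 30 g; origin at the centre of its underside. There may be one, two or three of them (None if absent). In a pocket its top is flush with the tray's top
- gauge: Yellow focus gauge, about 90 g: flat blade 180 mm long (x), 50 mm wide, 6 mm thick; origin at the centre of its underside, tip at x 90 mm. Red line across the blade at x -36 mm. Black grip plate stands on it. Inserted to the line its tip is 46 mm beyond the nozzle axis and it lies on tray and front rail, underside 22 mm above the table, and stays when let go
- gauge_line (a point): Middle of the red line, on the blade's top face. At the set depth it is over the front edge of the front guide rail, straight in front of the nozzle: engraver x -80, y 0 mm
- gauge_grip (a point): On the gauge's upright grip plate near its top, 40 mm above the blade's underside, gauge x -64 mm. Plate 36 mm long (x), 12 mm thick (y), from the blade's top to 54 mm above the underside; grip it across its 12 mm
- tool_tray: Blue open tool tray, fixed; its place varies. 240 mm (x) by 124 mm (y) outside, walls 4 mm thick and 18 mm high, floor 4 mm thick; origin at the centre of its underside. The gauge lies in it lengthwise along x (either way round)
- pot: Bystander, to be left alone: low white paint pot with blue cap, 56 mm across and 50 mm high
- paint_jar: Bystander, to be left alone: white jar with metal cap, 64 mm across and 85 mm high
- brush: Bystander, to be left alone: paint brush 190 mm long
- bauble: Bystander, to be left alone: red bauble 68 mm across, sitting on a clear ring 52 mm across and 18 mm high; origin at its centre
Not all that is in view belongs to the job. Leave any orange look-alike of the blank1 alone.

How it is judged:
By the outcome, as a careful person would: the job done as asked, in the order asked, and still so for the second after the job is handed in, with the robot touching nothing.
Of blank0, blank1, blank2 only 1 to 3 are there at a start; the rules pass over those that are not, and their reading is None.
At some moment in a run one of blank0, blank1, blank2, gauge may be knocked a few centimetres aside while the robot is not near it.
Once in a run the grip may slacken for a moment while it holds something.
It also fails if it takes over 210 s, if anything falls off the work surface, if the arm or the gripper's body presses on something with over 40 N, if the wrist force passes 120 N, or if a joint passes its speed limit or range.

## Robot

A 7-joint arm with a two-finger parallel gripper is mounted at the origin on the work surface. World frame = base frame: x ahead of the robot, y to its left, z up, the work surface at z = 0. Lengths are in m, angles in degrees, forces in N, time in s.
With the tool pointing down it reaches from about 0.425 to 0.875 m from the base axis. Payload 4.7 kg.
Tool frame: the origin (TCP) lies at the very end of the fingers, on their centre line; the grasp point (between the pads) lies 19 mm behind it; z points along the fingers, y is the direction in which the jaws open and shut (so a half turn about z gives the same grasp; the last joint's range is limited). The gripper opens to 87 mm and grips with 3 to 60 N. Pads are 19 mm wide; open, the fingers measure 117 mm over their backs; the gripper's body (75 mm by 190 mm) begins 51 mm behind the grasp point.
Start: joints at [65.38, 18.392, -4.016, 83.108, 1.295, 78.541, -3.26], TCP at [0.279, -0.587, 0.223] pointing down, gripper open.
Joint ranges: [-163.93, 163.93], [-17.29, 119.83], [-79.2, 71.16], [3.27, 140.29], [-89.18, 269.18], [5.43, 117.66], [-154.24, 154.24]. Speed limits (degrees/s): [147.25, 147.25, 180, 180, 180, 180, 180].

## Interface

Orientations are given as [roll, pitch, yaw] about the fixed x, y, z axes, in that order (R = Rz(yaw) Ry(pitch) Rx(roll)).
In Python, from cell import sensors, imaging, ticket gives the robot as it stands.
- The arm moves only by the tool carry_out, never from a script. Its argument "plan" is a list of rows, each an object of numbers: "fingers": the closure, from -1 (fully open) to 1 (shut); "dx", "dy", "dz": the shift along the tool's x, y, z normalised to -1 to 1, where 1 is 0.03 m; "rx", "ry", "rz": the turn, a rotation vector about the tool's x, y, z normalised to -1 to 1, where 1 is 10 degrees. A call has 1 to 12 rows; each row shifts and turns the commanded pose from where the row before left it, along the tool's axes as they then stand; what a row does not reach is not made up. A row lasts 1/8 s, in which the tool goes at most 62.5 mm and 10.7 degrees, less where a joint would pass 70% of its speed; a pose out of reach is approached as far as the arm can. A call with a number of a shift or a turn outside -1 to 1 is refused whole. A call with a gripper value outside its range is refused whole. The fingers move at their own pace and stop on an object; "force" is the grip in N (left out, the last holds). Time passes only in rows, so rows that do not move let the fingers close. It gives the time, the measured TCP pose, the force and the opening at its end, in the units of the state.
- sensors.get_obs(): the state, without advancing time (a new reading comes with each control period).
- imaging.read_camera(name): name is "scene" or "top" or "wrist"; returns a dict with "color" (384x512x3 uint8, red, green, blue), "mtx" (3x3 intrinsics, pixels), "extrinsics" (4x4, takes a point from world to camera coordinates); the wrist camera has in their place "tool_from_camera" (4x4, takes a point from camera to tool coordinates, whose origin is the TCP and whose axes are the flange's). Camera axes: x right, y down, z forward; pixel columns grow to the right and rows downward; lengths in m; the calibration is good to about 2 mm. A picture is of the moment at which its call begins: read the wrist's pose just before it. There is no depth.
- ticket.sign_off(): hands the job in, once; it reports no verdict.
The state is a dict: "time_s": time; "qpos": joint angles; "joint_velocities": joint speeds; "effort": joint torques, N m; "tool_pos": TCP position; "tool_rot": TCP orientation; "force": force on the tool from outside, world axes, zero at the start; "wrist_torque": the same for the moment, N m; "grip_width": finger opening in m.
Only numpy, scipy, OpenCV 4.12 (cv2) and the standard library are available. Lean on these libraries where they do the work, as an engineer would, in place of code of your own. Each camera call takes 0.05 s, during which the arm holds its last target.

## Working session

There is one attempt and no reset: what is moved stays moved. The work goes in short steps, Python scripts to look and compute and a tool call to move; the robot and the scene stay as the last step left them, time stands still between calls to the robot, and variables do not carry over. Pictures are saved under pics/ and viewed, and the job is handed in when it is done.

Besides the shell and the picture viewer there is one more tool, called after "Call:" by a JSON object that holds its "fn" and its "kwargs". carry_out: Moves the arm, as the interface text tells. Scaled input: -1 to 1 covers 0.03 m each way for a shift and 10 degrees each way for a turn. Its arguments: {"type":"object","properties":{"plan":{"type":"array"},"force":{"type":"number"}},"required":["plan"]}

```bash
ls -la; mkdir -p pics; python3 - <<'E'
from cell import sensors, imaging, ticket
import cv2
print(sensors.get_obs())
for n in ["scene","top","wrist"]:
    d=imaging.read_camera(n)
    cv2.imwrite(f"pics/{n}0.png",d["color"][:,:,::-1])
    print(n,d["mtx"].tolist()); print(d.get("extrinsics",d.get("tool_from_camera")).round(4).tolist())
E
```

```text
total 12
drwxr-xr-x  3 agent agent 4096 Dec  7 14:10 .
drwxr-xr-x 23 root  root  4096 Dec  7 14:10 ..
drwxr-xr-x  2 agent agent 4096 Dec  7 14:10 pics
{'time_s': 0.0, 'qpos': array([65.38095828, 18.43906403, -4.01619428, 83.1732524 ,  1.29654991,
       78.54352588, -3.26001852]), 'joint_velocities': array([ 0.0096696 ,  0.03167154,  0.0477893 , -0.00634397,  0.06443367,
       -0.01754191, -0.02043703]), 'effort': array([-6.98691438e-04, -4.91292787e+01, -4.04252177e-01, -3.12521267e+01,
       -6.40344224e-02,  4.39421413e-02,  1.56615042e-04]), 'tool_pos': array([ 0.27879488, -0.58655607,  0.22147605]), 'tool_rot': array([-1.79889492e+02,  7.13904164e-03,  2.54296815e+01]), 'force': array([ 0.31242273, -0.1854939 , -1.12809041]), 'wrist_torque': array([-0.01394648,  0.01676388,  0.00770799]), 'grip_width': 0.08688645868747537}
scene [[494.1033921133117, 0.0, 250.77921392509452], [0.0, 494.1033921133117, 187.98074271884838], [0.0, 0.0, 1.0]]
[[-0.7971, 0.6038, 0.0063, 0.3931], [0.4482, 0.5988, -0.6638, -0.1872], [-0.4046, -0.5263, -0.7479, 1.7648], [0.0, 0.0, 0.0, 1.0]]
top [[422.59118801003444, 0.0, 247.7052799541842], [0.0, 422.59118801003444, 189.27306985778065], [0.0, 0.0, 1.0]]
[[-0.0039, -0.9998, 0.0185, 0.0512], [-0.9816, 0.0003, -0.1909, 0.5669], [0.1909, -0.0189, -0.9814, 1.3634], [0.0, 0.0, 0.0, 1.0]]
wrist [[276.73173518205283, 0.0, 257.0246278653496], [0.0, 276.73173518205283, 188.3481689951654], [0.0, 0.0, 1.0]]
[[-0.0015, -0.9556, -0.2946, 0.0816], [1.0, -0.0015, -0.0001, -0.0003], [-0.0003, -0.2946, 0.9556, -0.1617], [0.0, 0.0, 0.0, 1.0]]
```

View pics/scene0.png

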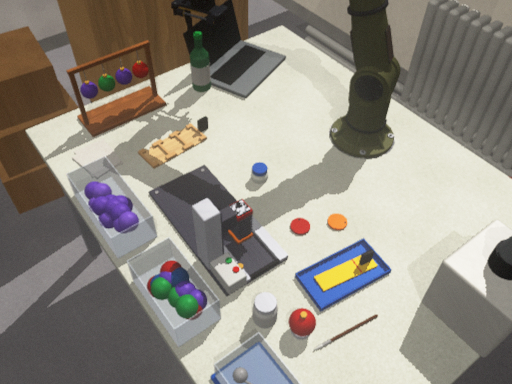

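View pics/top0.png

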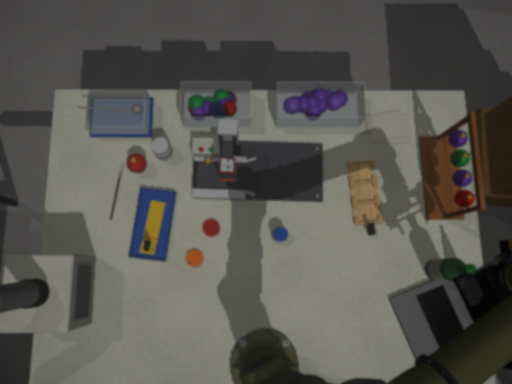

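View pics/wrist0.png

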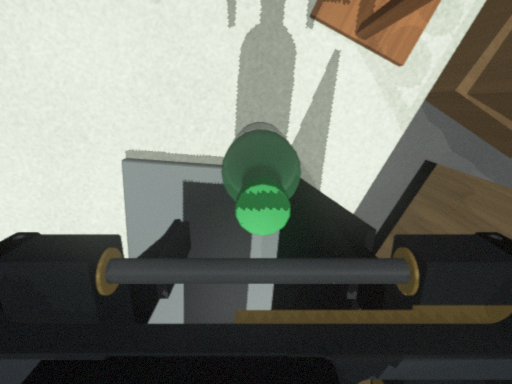

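```bash
cat > h.py <<'E'
import numpy as np, cv2
from cell import sensors, imaging, ticket
from scipy.spatial.transform import Rotation as R
def cam(n):
    o=sensors.get_obs(); d=imaging.read_camera(n)
    K=d["mtx"]
    if n=="wrist":
        T=np.eye(4);T[:3,:3]=R.from_euler('xyz',o["tool_rot"],degrees=True).as_matrix();T[:3,3]=o["tool_pos"]
        W=T@d["tool_from_camera"]   # cam->world
    else: W=np.linalg.inv(d["extrinsics"])
    return d["color"],K,W
def p2w(uv,z,K,W):
    uv=np.atleast_2d(np.array(uv,float)); r=np.c_[uv,np.ones(len(uv))]@np.linalg.inv(K).T@W[:3,:3].T
    c=W[:3,3]; z=np.broadcast_to(z,len(uv)); return c+r*((z-c[2])/r[:,2])[:,None]
def w2p(P,K,W):
    P=np.atleast_2d(P); c=(P-W[:3,3])@W[:3,:3]; q=c@K.T; return q[:,:2]/q[:,2:]
def crop(img,x0,x1,y0,y1,s,name):
    c=cv2.resize(img[y0:y1,x0:x1,::-1],None,fx=s,fy=s,interpolation=cv2.INTER_CUBIC); cv2.imwrite(name,c)
E
python3 - <<'E'
from h import *
I,K,W=cam("top"); np.savez("top.npz",I=I,K=K,W=W)
crop(I,185,395,125,245,3.8,"pics/topA.png"); crop(I,100,250,130,275,4,"pics/topB.png")
J,K2,W2=cam("scene"); np.savez("scene.npz",I=J,K=K2,W=W2)
crop(J,130,330,100,290,3.15,"pics/scA.png"); crop(J,210,410,160,350,3.15,"pics/scB.png")
print(p2w([[211,227],[194,257],[280,233],[136,162],[370,228],[366,195],[152,222],[227,172]],[.008,.008,.05,.05,.05,.012,.01,.15],K,W).round(3))
E
```

```text
[[ 0.445  0.174  0.008]
 [ 0.345  0.23   0.008]
 [ 0.421 -0.056  0.05 ]
 [ 0.662  0.428  0.05 ]
 [ 0.437 -0.356  0.05 ]
 [ 0.555 -0.361  0.012]
 [ 0.462  0.375  0.01 ]
 [ 0.604  0.117  0.15 ]]
```

View pics/topA.png

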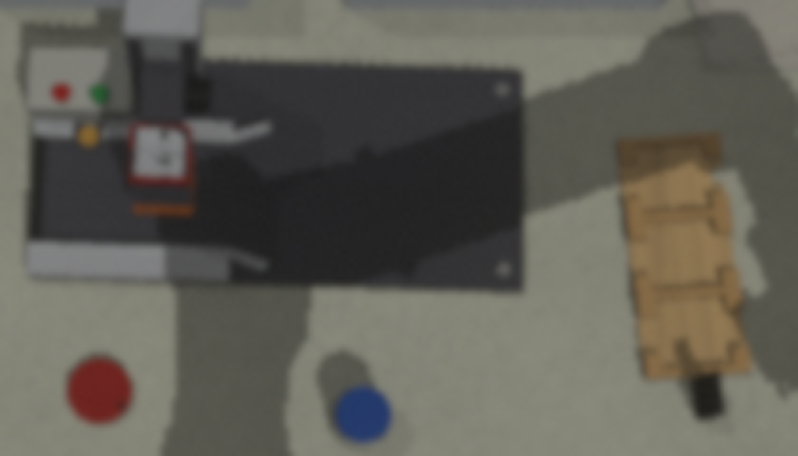

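View pics/topB.png

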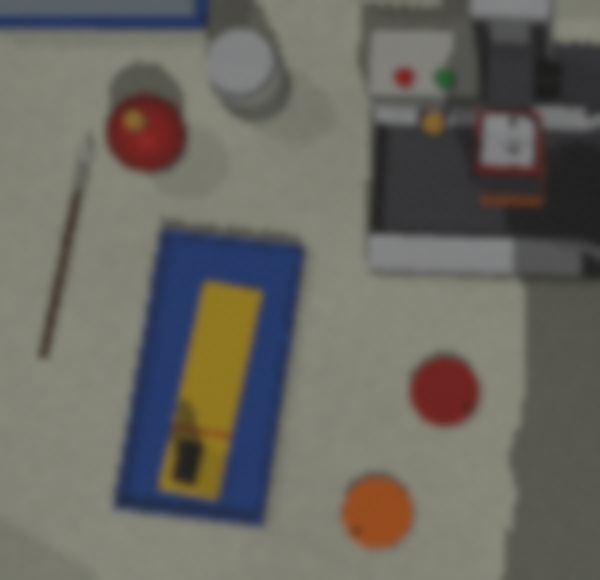

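View pics/scA.png

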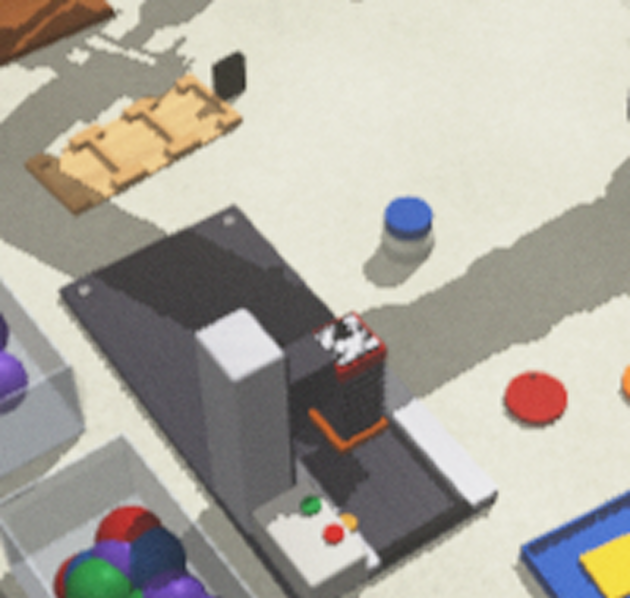

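View pics/scB.png

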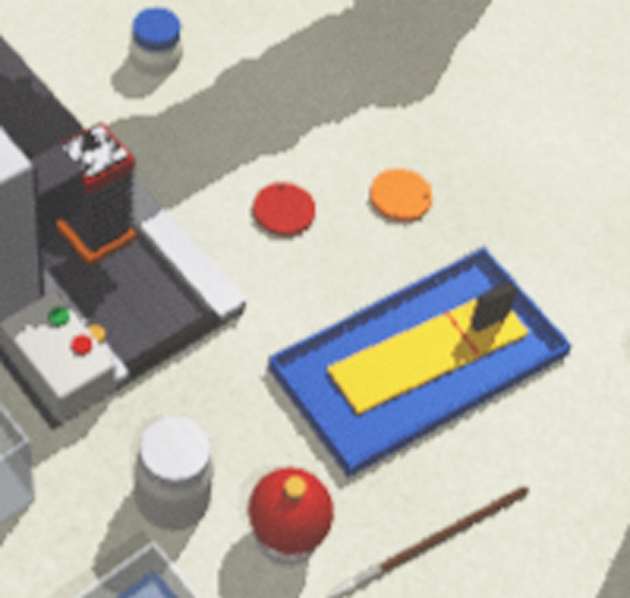

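```bash
python3 - <<'E'
from h import *
d=np.load("top.npz");K,W=d["K"],d["W"]
A=lambda L:np.array(L)/3.8+np.array([185,125])-0.37
B=lambda L:np.array(L)/4+np.array([100,130])-0.37
b=p2w(A([[522,70],[522,292],[28,280]]),.010,K,W);print("bed BR? FR FL\n",b.round(4))
v=b[1]-b[2]; print("bed yaw from front edge",np.degrees(np.arctan2(-v[1],-v[0]))-90, np.linalg.norm(v), "side", np.linalg.norm(b[0]-b[1]), np.degrees(np.arctan2(*(b[0]-b[1])[[1,0]])))
t=p2w(A([[617,141],[720,134],[748,370],[645,379]]),.012,K,W);print("tray\n",t.round(4)); print(np.linalg.norm(np.diff(t,axis=0),axis=1), t.mean(0))
print("handle top",p2w(A([[707,397]]),.052,K,W).round(4))
print("blank",p2w(B([[445,391]]),.008,K,W).round(4))
g=p2w(B([[203,279],[264,290],[220,502],[158,489]]),.010,K,W);print("gauge\n",g.round(4),g.mean(0),np.linalg.norm(np.diff(g,axis=0),axis=1))
q=p2w(B([[163,229],[306,245],[265,525],[115,506]]),.018,K,W);print("tool tray\n",q.round(4),q.mean(0),np.linalg.norm(np.diff(q,axis=0),axis=1))
E
```

```text
bed BR? FR FL
 [[ 0.7426 -0.2151  0.01  ]
 [ 0.5326 -0.2072  0.01  ]
 [ 0.544   0.2408  0.01  ]]
bed yaw from front edge -1.452742802843801 0.44821555609309544 side 0.2101248801908143 -2.150656253023102
tray
 [[ 0.6737 -0.3004  0.012 ]
 [ 0.6805 -0.3967  0.012 ]
 [ 0.4609 -0.4086  0.012 ]
 [ 0.4529 -0.3149  0.012 ]]
[0.09652124 0.21996344 0.0940474 ] [ 0.56702417 -0.35511866  0.012     ]
handle top [[ 0.4327 -0.3575  0.052 ]]
blank [[0.444  0.1749 0.008 ]]
gauge
 [[0.5404 0.3832 0.01  ]
 [0.5308 0.3307 0.01  ]
 [0.3512 0.3615 0.01  ]
 [0.3621 0.4136 0.01  ]] [0.44611612 0.3722242  0.01      ] [0.05331136 0.18215178 0.05323607]
tool tray
 [[0.5825 0.4173 0.018 ]
 [0.5685 0.2947 0.018 ]
 [0.3319 0.3219 0.018 ]
 [0.3479 0.4466 0.018 ]] [0.45769332 0.37015239 0.018     ] [0.12340299 0.23812235 0.12567224]
```

Call:
{"fn": "carry_out", "kwargs": {"plan": [{"dx":0.88,"dy":-0.51,"fingers":-1},{"dx":0.88,"dy":-0.51},{"dx":0.88,"dy":-0.51},{"dx":0.88,"dy":-0.51},{"dx":0.88,"dy":-0.51},{"dx":0.88,"dy":-0.51},{"dx":0.88,"dy":-0.51},{"dx":0.88,"dy":-0.51},{"dx":0.88,"dy":-0.51},{"rz":0.73},{"rz":0.73},{"rz":0.73}], "force": 50}}

```text
validation failed for argument at $.pl...
```

```bash
cat >> h.py <<'E'
def to(x,y,z,yaw):
    o=sensors.get_obs(); p=o["tool_pos"]; w=o["tool_rot"][2]
    d=np.array([x,y,z])-p; c,s=np.cos(np.radians(w)),np.sin(np.radians(w))
    e=(w-yaw+180)%360-180
    cy,sy=np.cos(np.radians(yaw)),np.sin(np.radians(yaw))
    print("now",p.round(4),o["tool_rot"].round(2),"grip",round(o["grip_width"],4),"F",o["force"].round(1),"t",round(o["time_s"],1))
    print(" rz units",round(e/10,2)," before turn: dx,dy",round((d[0]*c+d[1]*s)/.03,2),round((d[0]*s-d[1]*c)/.03,2)," after turn: dx,dy",round((d[0]*cy+d[1]*sy)/.03,2),round((d[0]*sy-d[1]*cy)/.03,2)," dz",round(-d[2]/.03,2))
def shot(n,name,cr=None,s=1):
    I,K,W=cam(n); np.savez(name.replace(".png",".npz").replace("pics/",""),I=I,K=K,W=W)
    if cr: crop(I,*cr,s,name)
    else: cv2.imwrite(name,I[:,:,::-1])
E
python3 - <<'E'
from h import *
to(.434,-.360,.2,3.5)
shot("wrist","pics/w1.png")
shot("top","pics/t1.png")
E
```

```text
now [ 0.279  -0.5868  0.222 ] [-1.7995e+02  1.0000e-02  2.5430e+01] grip 0.0872 F [-0.7  0.4  0.2] t 0.2
 rz units 2.19  before turn: dx,dy 7.91 -4.61  after turn: dx,dy 5.62 -7.23  dz 0.73
```

View pics/w1.png

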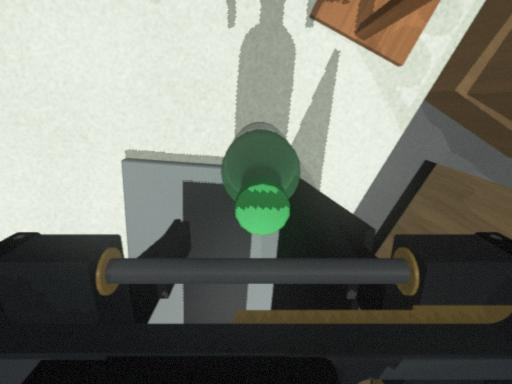

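View pics/t1.png

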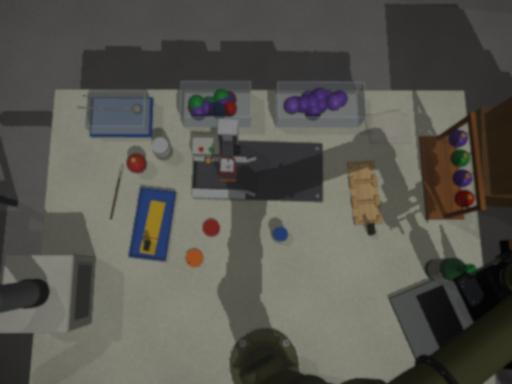

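Call:
{"fn": "carry_out", "kwargs": {"plan": [{"fingers":-1,"dx":0.88,"dy":-0.51,"dz":0,"rx":0,"ry":0,"rz":0},{"fingers":-1,"dx":0.88,"dy":-0.51,"dz":0,"rx":0,"ry":0,"rz":0}], "force": 50}}

```text
time_s: 0.6
tool_pos: [0.3137, -0.5363, 0.2224]
tool_rot: [-180.0, -0.0, 25.4]
force: [0.2, -0.1, -0.2]
grip_width: 0.0869
```

Call:
{"fn": "carry_out", "kwargs": {"plan": [{"fingers":-1,"dx":0.88,"dy":-0.51,"dz":0,"rx":0,"ry":0,"rz":0},{"fingers":-1,"dx":0.88,"dy":-0.51,"dz":0,"rx":0,"ry":0,"rz":0},{"fingers":-1,"dx":0.88,"dy":-0.51,"dz":0,"rx":0,"ry":0,"rz":0},{"fingers":-1,"dx":0.88,"dy":-0.51,"dz":0,"rx":0,"ry":0,"rz":0},{"fingers":-1,"dx":0.88,"dy":-0.51,"dz":0,"rx":0,"ry":0,"rz":0},{"fingers":-1,"dx":0.88,"dy":-0.51,"dz":0,"rx":0,"ry":0,"rz":0},{"fingers":-1,"dx":0.88,"dy":-0.51,"dz":0,"rx":0,"ry":0,"rz":0},{"fingers":-1,"dx":0,"dy":0,"dz":0,"rx":0,"ry":0,"rz":0.73},{"fingers":-1,"dx":0,"dy":0,"dz":0,"rx":0,"ry":0,"rz":0.73},{"fingers":-1,"dx":0,"dy":0,"dz":0,"rx":0,"ry":0,"rz":0.73},{"fingers":-1,"dx":0,"dy":0,"dz":0,"rx":0,"ry":0,"rz":0}]}}

```text
time_s: 1.98
tool_pos: [0.4345, -0.3606, 0.2226]
tool_rot: [180.0, -0.0, 3.6]
force: [-0.7, -0.5, 0.4]
grip_width: 0.0869
```

```bash
python3 - <<'E'
from h import *
to(.434,-.360,.2,3.5)
shot("wrist","pics/w1.png")
shot("top","pics/t1.png")
E
```

```text
now [ 0.4345 -0.3606  0.2226] [179.98  -0.     3.61] grip 0.0869 F [-0.7 -0.5  0.4] t 2.0
 rz units 0.01  before turn: dx,dy -0.02 -0.02  after turn: dx,dy -0.02 -0.02  dz 0.75
```

View pics/w1.png

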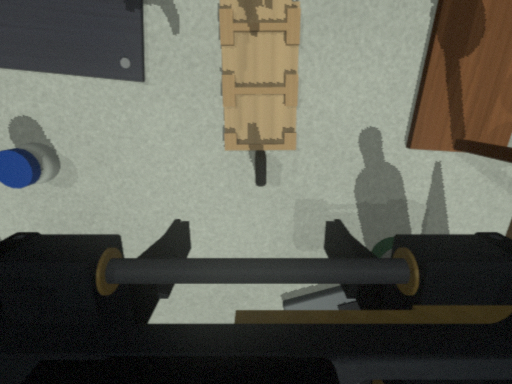

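View pics/t1.png

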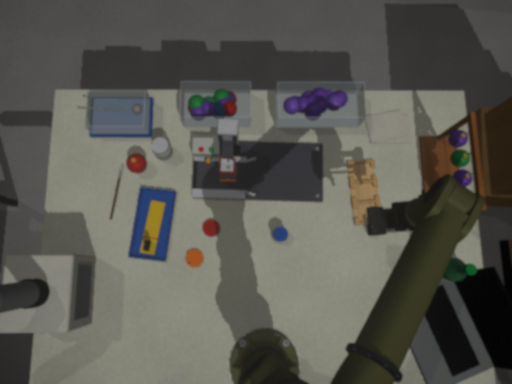

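```bash
python3 - <<'E'
from h import *
d=np.load("w1.npz"); crop(d["I"],190,330,60,220,4,"pics/w1c.png")
K,W=d["K"],d["W"]
print(p2w([[260,151],[261,187],[226,150],[296,150],[143,80],[124,62]],[.052,.052,.012,.012,.01,.01],K,W).round(4))
E
```

```text
[[ 0.4609 -0.3623  0.052 ]
 [ 0.4157 -0.3664  0.052 ]
 [ 0.4528 -0.3172  0.012 ]
 [ 0.4586 -0.4116  0.012 ]
 [ 0.5348 -0.2098  0.01  ]
 [ 0.5543 -0.1876  0.01  ]]
```

View pics/w1c.png

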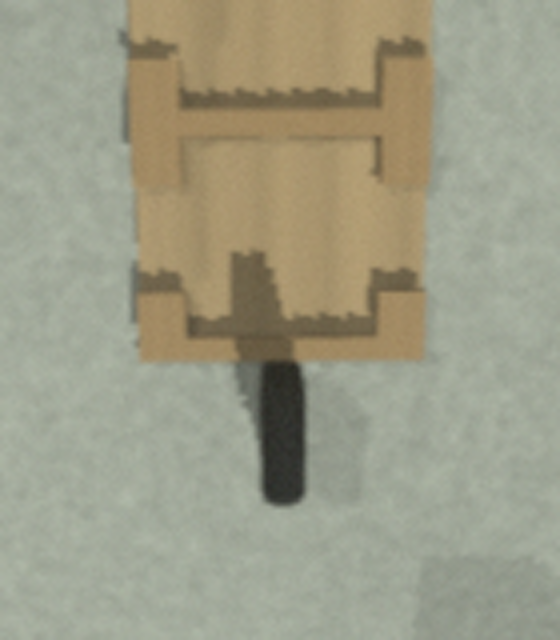

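```bash
python3 - <<'E'
from h import *
to(.434,-.3645,.013,3.5)
E
```

```text
now [ 0.4345 -0.3606  0.2226] [179.99   0.     3.66] grip 0.0873 F [ 0.3 -0.2  0.8] t 2.1
 rz units 0.02  before turn: dx,dy -0.03 0.13  after turn: dx,dy -0.03 0.13  dz 6.99
```

Call:
{"fn": "carry_out", "kwargs": {"plan": [{"fingers":-1,"dx":-0.03,"dy":0.13,"dz":0.95,"rx":0,"ry":0,"rz":0.02},{"fingers":-1,"dx":0,"dy":0,"dz":1,"rx":0,"ry":0,"rz":0},{"fingers":-1,"dx":0,"dy":0,"dz":1,"rx":0,"ry":0,"rz":0},{"fingers":-1,"dx":0,"dy":0,"dz":1,"rx":0,"ry":0,"rz":0},{"fingers":-1,"dx":0,"dy":0,"dz":1,"rx":0,"ry":0,"rz":0},{"fingers":-1,"dx":0,"dy":0,"dz":1,"rx":0,"ry":0,"rz":0},{"fingers":-1,"dx":0,"dy":0,"dz":1,"rx":0,"ry":0,"rz":0},{"fingers":1,"dx":0,"dy":0,"dz":0,"rx":0,"ry":0,"rz":0},{"fingers":1,"dx":0,"dy":0,"dz":0,"rx":0,"ry":0,"rz":0},{"fingers":1,"dx":0,"dy":0,"dz":0,"rx":0,"ry":0,"rz":0},{"fingers":1,"dx":0,"dy":0,"dz":0,"rx":0,"ry":0,"rz":0},{"fingers":1,"dx":0,"dy":0,"dz":0,"rx":0,"ry":0,"rz":0}], "force": 60}}

```text
time_s: 3.58
tool_pos: [0.4342, -0.3649, 0.0147]
tool_rot: [180.0, -0.0, 3.3]
force: [-0.3, -0.0, -0.3]
grip_width: 0.0447
```

Call:
{"fn": "carry_out", "kwargs": {"plan": [{"fingers":1,"dx":0,"dy":0,"dz":0,"rx":0,"ry":0,"rz":0},{"fingers":1,"dx":0,"dy":0,"dz":0,"rx":0,"ry":0,"rz":0},{"fingers":1,"dx":0,"dy":0,"dz":0,"rx":0,"ry":0,"rz":0},{"fingers":1,"dx":0,"dy":0,"dz":0,"rx":0,"ry":0,"rz":0},{"fingers":1,"dx":0,"dy":0,"dz":0,"rx":0,"ry":0,"rz":0},{"fingers":1,"dx":0,"dy":0,"dz":0,"rx":0,"ry":0,"rz":0}]}}

```text
time_s: 4.32
tool_pos: [0.4338, -0.3646, 0.014]
tool_rot: [180.0, 0.0, 3.3]
force: [-0.4, 0.2, 0.4]
grip_width: 0.0135
```

Call:
{"fn": "carry_out", "kwargs": {"plan": [{"fingers":1,"dx":0,"dy":0,"dz":-0.4,"rx":0,"ry":0,"rz":0},{"fingers":1,"dx":0,"dy":0,"dz":-0.6,"rx":0,"ry":0,"rz":0},{"fingers":1,"dx":0,"dy":0,"dz":-0.6,"rx":0,"ry":0,"rz":0},{"fingers":1,"dx":0,"dy":0,"dz":-0.4,"rx":0,"ry":0,"rz":0},{"fingers":1,"dx":0,"dy":0,"dz":0,"rx":0,"ry":0,"rz":0}]}}

```text
time_s: 4.95
tool_pos: [0.4347, -0.3653, 0.0758]
tool_rot: [179.9, -0.1, 3.3]
force: [-0.2, -0.2, -2.0]
grip_width: 0.0137
```

```bash
python3 - <<'E'
from h import *
th=np.radians(-1.8); O=np.array([.5337,-.2085])+np.array([[np.cos(th),-np.sin(th)],[np.sin(th),np.cos(th)]])@[.08,.33]
E=lambda x,y:O+np.array([[np.cos(th),-np.sin(th)],[np.sin(th),np.cos(th)]])@[x,y]
print("O",O,"load",E(0,-.21),"grip",E(0,-.3455),E(0,-.135))
p=E(0,-.3455); to(p[0],p[1],.07,88.2)
shot("wrist","pics/w2.png")
shot("scene","pics/s2.png",(60,320,60,260),2.5)
E
```

```text
O [0.62402608 0.1188243 ] load [ 0.61742982 -0.09107207] grip [ 0.61317366 -0.22650521] [ 0.61978562 -0.01610908]
now [ 0.4347 -0.3653  0.0758] [ 1.7987e+02 -1.2000e-01  3.3300e+00] grip 0.0137 F [-0.2 -0.2 -2. ] t 5.0
 rz units -8.49  before turn: dx,dy 6.21 -4.28  after turn: dx,dy 4.81 5.8  dz 0.19
```

View pics/w2.png

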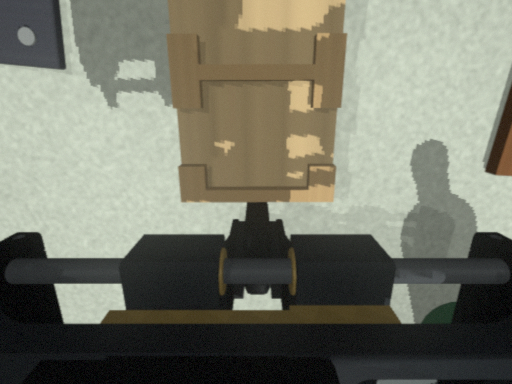

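View pics/s2.png

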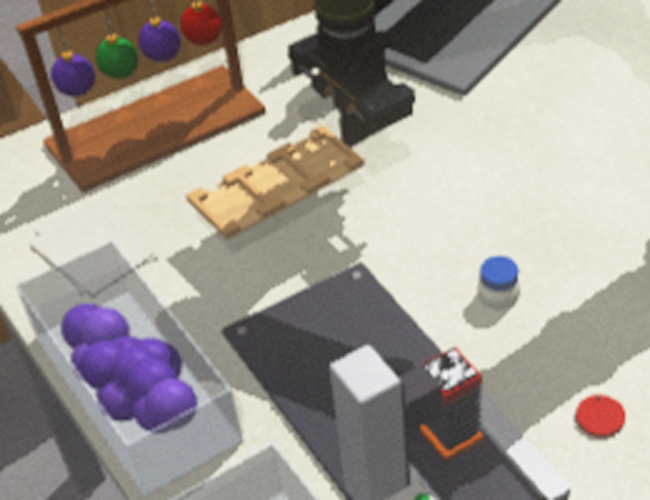

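Call:
{"fn": "carry_out", "kwargs": {"plan": [{"fingers":1,"dx":0,"dy":0,"dz":0,"rx":0,"ry":0,"rz":-0.5},{"fingers":1,"dx":0,"dy":0,"dz":0,"rx":0,"ry":0,"rz":-0.8},{"fingers":1,"dx":0,"dy":0,"dz":0,"rx":0,"ry":0,"rz":-0.8},{"fingers":1,"dx":0,"dy":0,"dz":0,"rx":0,"ry":0,"rz":-0.8},{"fingers":1,"dx":0,"dy":0,"dz":0,"rx":0,"ry":0,"rz":-0.8},{"fingers":1,"dx":0,"dy":0,"dz":0,"rx":0,"ry":0,"rz":-0.8},{"fingers":1,"dx":0,"dy":0,"dz":0,"rx":0,"ry":0,"rz":-0.8},{"fingers":1,"dx":0,"dy":0,"dz":0,"rx":0,"ry":0,"rz":-0.8},{"fingers":1,"dx":0,"dy":0,"dz":0,"rx":0,"ry":0,"rz":-0.8},{"fingers":1,"dx":0,"dy":0,"dz":0,"rx":0,"ry":0,"rz":-0.8},{"fingers":1,"dx":0,"dy":0,"dz":0,"rx":0,"ry":0,"rz":-0.8},{"fingers":1,"dx":0,"dy":0,"dz":0,"rx":0,"ry":0,"rz":0}]}}

```text
time_s: 6.55
tool_pos: [0.4335, -0.3644, 0.0732]
tool_rot: [-180.0, -0.0, 88.2]
force: [0.2, 0.0, -1.1]
grip_width: 0.0135
```

Call:
{"fn": "carry_out", "kwargs": {"plan": [{"fingers":1,"dx":0.3,"dy":0.38,"dz":0,"rx":0,"ry":0,"rz":0},{"fingers":1,"dx":0.5,"dy":0.6,"dz":0,"rx":0,"ry":0,"rz":0},{"fingers":1,"dx":0.5,"dy":0.6,"dz":0,"rx":0,"ry":0,"rz":0},{"fingers":1,"dx":0.5,"dy":0.6,"dz":0,"rx":0,"ry":0,"rz":0},{"fingers":1,"dx":0.5,"dy":0.6,"dz":0,"rx":0,"ry":0,"rz":0},{"fingers":1,"dx":0.5,"dy":0.6,"dz":0,"rx":0,"ry":0,"rz":0},{"fingers":1,"dx":0.5,"dy":0.6,"dz":0,"rx":0,"ry":0,"rz":0},{"fingers":1,"dx":0.5,"dy":0.6,"dz":0,"rx":0,"ry":0,"rz":0},{"fingers":1,"dx":0.4,"dy":0.5,"dz":0,"rx":0,"ry":0,"rz":0},{"fingers":1,"dx":0,"dy":0,"dz":0,"rx":0,"ry":0,"rz":0}]}}

```text
time_s: 7.8
tool_pos: [0.5914, -0.2406, 0.074]
tool_rot: [180.0, -0.1, 88.5]
force: [-0.7, -0.6, -2.5]
grip_width: 0.0139
```

```bash
python3 - <<'E'
from h import *
to(.613,-.2265,.026,88.2)
shot("wrist","pics/w3.png")
shot("top","pics/t3.png",(180,400,120,260),3.6)
shot("scene","pics/s3.png",(60,320,60,260),2.5)
E
```

```text
now [ 0.5914 -0.2406  0.074 ] [ 1.7996e+02 -7.0000e-02  8.8490e+01] grip 0.0139 F [-0.7 -0.6 -2.5] t 7.8
 rz units 0.03  before turn: dx,dy 0.49 0.71  after turn: dx,dy 0.49 0.7  dz 1.6
```

View pics/w3.png

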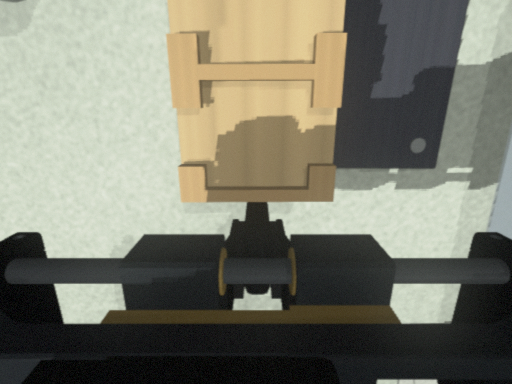

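View pics/t3.png

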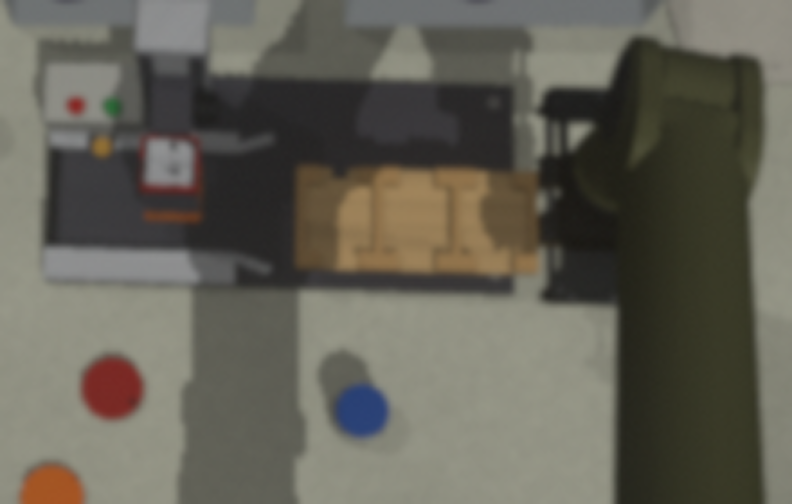

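View pics/s3.png

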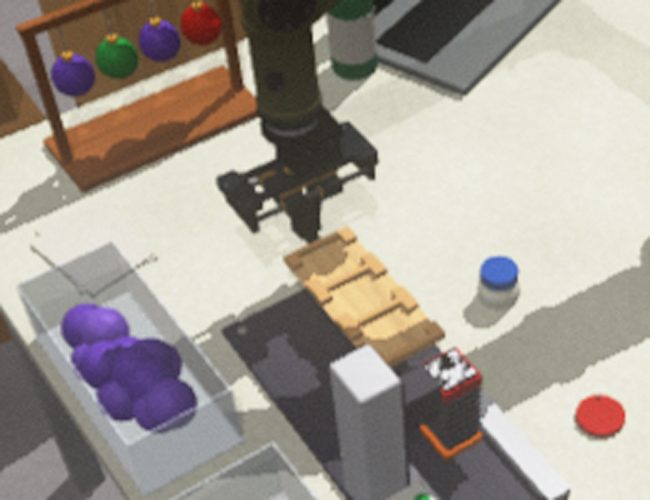

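Call:
{"fn": "carry_out", "kwargs": {"plan": [{"fingers":1,"dx":0.25,"dy":0.35,"dz":0,"rx":0,"ry":0,"rz":0.03},{"fingers":1,"dx":0.24,"dy":0.35,"dz":0.3,"rx":0,"ry":0,"rz":0},{"fingers":1,"dx":0,"dy":0,"dz":0.5,"rx":0,"ry":0,"rz":0},{"fingers":1,"dx":0,"dy":0,"dz":0.4,"rx":0,"ry":0,"rz":0},{"fingers":1,"dx":0,"dy":0,"dz":0.2,"rx":0,"ry":0,"rz":0},{"fingers":1,"dx":0,"dy":0,"dz":0.15,"rx":0,"ry":0,"rz":0},{"fingers":1,"dx":0,"dy":0,"dz":0,"rx":0,"ry":0,"rz":0}]}}

```text
time_s: 8.82
tool_pos: [0.6111, -0.2293, 0.0273]
tool_rot: [-180.0, 0.0, 88.0]
force: [0.2, -0.5, -0.8]
grip_width: 0.0135
```

```bash
python3 - <<'E'
from h import *
to(.613,-.2265,.024,88.2)
shot("top","pics/t4.png",(180,400,120,260),3.6)
E
```

```text
now [ 0.6111 -0.2293  0.0273] [-179.98    0.     88.01] grip 0.0135 F [ 0.2 -0.5 -0.8] t 8.8
 rz units -0.02  before turn: dx,dy 0.1 0.06  after turn: dx,dy 0.1 0.06  dz 0.11
```

View pics/t4.png

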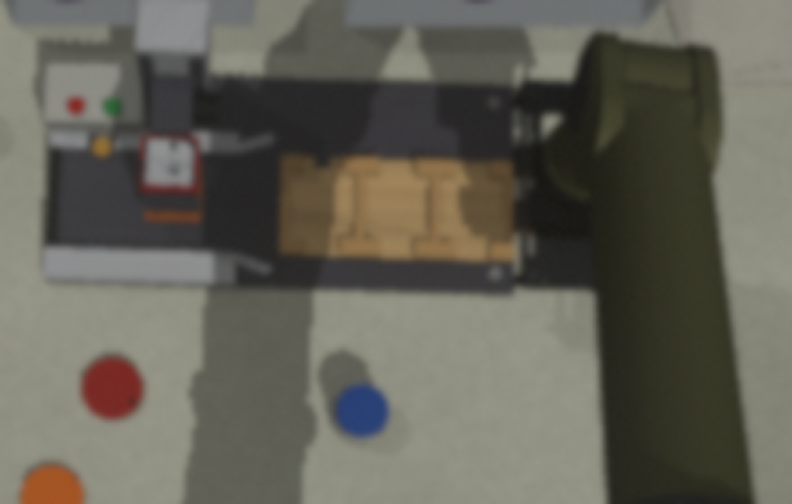

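Call:
{"fn": "carry_out", "kwargs": {"plan": [{"fingers":1,"dx":0,"dy":0,"dz":0.12,"rx":0,"ry":0,"rz":0},{"fingers":1,"dx":0,"dy":0,"dz":0,"rx":0,"ry":0,"rz":0},{"fingers":-1,"dx":0,"dy":0,"dz":0,"rx":0,"ry":0,"rz":0},{"fingers":-1,"dx":0,"dy":0,"dz":0,"rx":0,"ry":0,"rz":0},{"fingers":-1,"dx":0,"dy":0,"dz":0,"rx":0,"ry":0,"rz":0},{"fingers":-1,"dx":0,"dy":0,"dz":-0.5,"rx":0,"ry":0,"rz":0},{"fingers":-1,"dx":0,"dy":0,"dz":-1,"rx":0,"ry":0,"rz":0},{"fingers":-1,"dx":0,"dy":0,"dz":-1,"rx":0,"ry":0,"rz":0},{"fingers":-1,"dx":0,"dy":0,"dz":-1,"rx":0,"ry":0,"rz":0},{"fingers":-1,"dx":0.3,"dy":0,"dz":-1,"rx":0,"ry":0,"rz":0},{"fingers":-1,"dx":0.8,"dy":0,"dz":-1,"rx":0,"ry":0,"rz":0},{"fingers":-1,"dx":0.8,"dy":0,"dz":-1,"rx":0,"ry":0,"rz":0}]}}

```text
time_s: 10.38
tool_pos: [0.6134, -0.1715, 0.2213]
tool_rot: [179.9, 0.0, 88.0]
force: [-0.0, -0.5, -0.4]
grip_width: 0.0865
```

```bash
python3 - <<'E'
from h import *
to(.613,-.2265,.024,88.2)
shot("wrist","pics/w5.png")
E
```

```text
now [ 0.6134 -0.1715  0.2213] [1.7992e+02 3.0000e-02 8.8010e+01] grip 0.0865 F [-0.  -0.5 -0.4] t 10.4
 rz units -0.02  before turn: dx,dy -1.83 0.05  after turn: dx,dy -1.83 0.04  dz 6.58
```

View pics/w5.png

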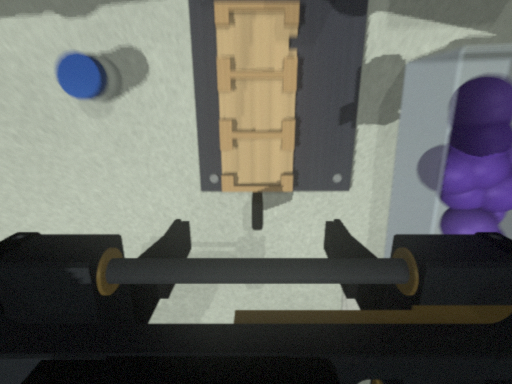

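```bash
python3 - <<'E'
from h import *
d=np.load("w5.npz"); crop(d["I"],180,380,0,240,3.3,"pics/w5c.png")
E
```

```text
(no output)
```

View pics/w5c.png

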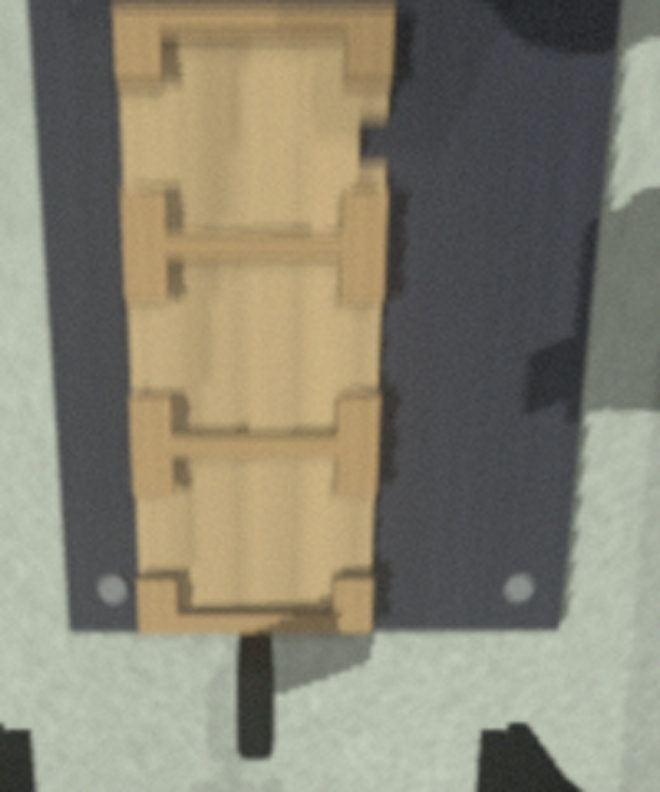

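```bash
python3 - <<'E'
from h import *
d=np.load("w5.npz");K,W=d["K"],d["W"]
C=lambda L:np.array(L)/3.3+[180,0]-.35
b=p2w(C([[70,632],[30,0],[560,630],[620,0]]),.010,K,W)[:,:2]
t=p2w(C([[137,632],[112,5],[374,632],[396,5]]),.022,K,W)[:,:2]
an=lambda v:np.degrees(np.arctan2(v[1],v[0]))-90
print(b.round(4),an(b[1]-b[0]),an(b[3]-b[2]),np.linalg.norm(b[2]-b[0]))
print(t.round(4),an(t[1]-t[0]),an(t[3]-t[2]),np.linalg.norm(t[2]-t[0]),np.linalg.norm(t[3]-t[1]),np.linalg.norm(t[1]-t[0]))
E
```

```text
[[ 0.5331 -0.2064]
 [ 0.5415  0.0277]
 [ 0.7431 -0.2132]
 [ 0.7497  0.0203]] -2.054926734009669 -1.6318661869063789 0.21009444493219787
[[ 0.5635 -0.2036]
 [ 0.5717  0.0215]
 [ 0.6618 -0.2072]
 [ 0.6689  0.018 ]] -2.091695058376672 -1.791772885650417 0.0983673599285778 0.09718782682998817 0.22523919112514676
```

Call:
{"fn": "carry_out", "kwargs": {"plan": [{"fingers":-1,"dx":0.94,"dy":-0.5,"dz":0,"rx":0,"ry":0,"rz":0},{"fingers":-1,"dx":0.94,"dy":-0.5,"dz":0,"rx":0,"ry":0,"rz":0},{"fingers":-1,"dx":0.94,"dy":-0.5,"dz":0,"rx":0,"ry":0,"rz":0},{"fingers":-1,"dx":0.94,"dy":-0.5,"dz":0,"rx":0,"ry":0,"rz":0},{"fingers":-1,"dx":0.94,"dy":-0.5,"dz":0,"rx":0,"ry":0,"rz":0},{"fingers":-1,"dx":0.94,"dy":-0.5,"dz":0,"rx":0,"ry":0,"rz":0},{"fingers":-1,"dx":0.94,"dy":-0.5,"dz":0,"rx":0,"ry":0,"rz":0},{"fingers":-1,"dx":0.94,"dy":-0.5,"dz":0.2,"rx":0,"ry":0,"rz":0},{"fingers":-1,"dx":0.94,"dy":-0.5,"dz":0.4,"rx":0,"ry":0,"rz":0},{"fingers":-1,"dx":0.94,"dy":-0.5,"dz":0.6,"rx":0,"ry":0,"rz":0},{"fingers":-1,"dx":0.94,"dy":-0.5,"dz":0.6,"rx":0,"ry":0,"rz":0},{"fingers":-1,"dx":0.94,"dy":-0.5,"dz":0.6,"rx":0,"ry":0,"rz":0}]}}

```text
time_s: 11.92
tool_pos: [0.4448, 0.1732, 0.1473]
tool_rot: [179.9, 0.0, 88.0]
force: [0.2, 0.1, 0.2]
grip_width: 0.087
```

Call:
{"fn": "carry_out", "kwargs": {"plan": [{"fingers":-1,"dx":0,"dy":0,"dz":0,"rx":0,"ry":0,"rz":0}]}}

```text
time_s: 12.05
tool_pos: [0.4431, 0.1745, 0.1465]
tool_rot: [-179.9, 0.0, 88.3]
force: [0.1, -0.6, -0.6]
grip_width: 0.087
```

```bash
python3 - <<'E'
from h import *
to(.444,.175,.002,88.2)
shot("wrist","pics/w6.png")
d=np.load("w6.npz"); I=d["I"].astype(int)
m=((I[...,0]>90)&(I[...,1]<60)&(I[...,2]<60)).astype(np.uint8)
n,l,s,c=cv2.connectedComponentsWithStats(m)
for i in range(1,n):
    if s[i,4]>150: print(s[i],c[i],p2w(c[i],.008,d["K"],d["W"]).round(4))
E
```

```text
now [0.4431 0.1745 0.1465] [-1.7993e+02  2.0000e-02  8.8340e+01] grip 0.087 F [ 0.1 -0.6 -0.6] t 12.1
 rz units 0.01  before turn: dx,dy 0.02 0.03  after turn: dx,dy 0.02 0.03  dz 4.82
[ 233  153   51   49 1646] [259.28432564 178.94349939] [[0.4456 0.1744 0.008 ]]
```

View pics/w6.png

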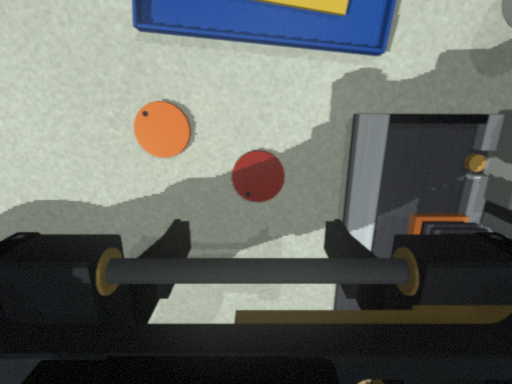

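Call:
{"fn": "carry_out", "kwargs": {"plan": [{"fingers":-1,"dx":0.03,"dy":0.06,"dz":1,"rx":0,"ry":0,"rz":0},{"fingers":-1,"dx":0,"dy":0,"dz":1,"rx":0,"ry":0,"rz":0},{"fingers":-1,"dx":0,"dy":0,"dz":1,"rx":0,"ry":0,"rz":0},{"fingers":-1,"dx":0,"dy":0,"dz":1,"rx":0,"ry":0,"rz":0},{"fingers":-1,"dx":0,"dy":0,"dz":0.5,"rx":0,"ry":0,"rz":0},{"fingers":-1,"dx":0,"dy":0,"dz":0.25,"rx":0,"ry":0,"rz":0},{"fingers":1,"dx":0,"dy":0,"dz":0,"rx":0,"ry":0,"rz":0},{"fingers":1,"dx":0,"dy":0,"dz":0,"rx":0,"ry":0,"rz":0},{"fingers":1,"dx":0,"dy":0,"dz":0,"rx":0,"ry":0,"rz":0},{"fingers":1,"dx":0,"dy":0,"dz":0,"rx":0,"ry":0,"rz":0},{"fingers":1,"dx":0,"dy":0,"dz":0,"rx":0,"ry":0,"rz":0},{"fingers":1,"dx":0,"dy":0,"dz":0,"rx":0,"ry":0,"rz":0}], "force": 25}}

```text
time_s: 13.6
tool_pos: [0.4472, 0.1732, 0.0049]
tool_rot: [180.0, 0.0, 88.0]
force: [-1.8, -0.5, 6.5]
grip_width: 0.0587
```

Call:
{"fn": "carry_out", "kwargs": {"plan": [{"fingers":1,"dx":0,"dy":0,"dz":-0.5,"rx":0,"ry":0,"rz":0},{"fingers":1,"dx":0,"dy":0,"dz":-1,"rx":0,"ry":0,"rz":0},{"fingers":1,"dx":0,"dy":0,"dz":-1,"rx":0,"ry":0,"rz":0},{"fingers":1,"dx":0,"dy":0,"dz":0,"rx":0,"ry":0,"rz":0}]}}

```text
time_s: 14.1
tool_pos: [0.4488, 0.1738, 0.0821]
tool_rot: [179.7, -0.0, 88.0]
force: [0.7, -1.0, -0.6]
grip_width: 0.0579
```

```bash
python3 - <<'E'
from h import *
to(.444,.175,.002,88.2)
shot("wrist","pics/w7.png")
E
```

```text
now [0.4488 0.1738 0.0821] [ 1.797e+02 -4.000e-02  8.802e+01] grip 0.0579 F [ 0.7 -1.  -0.6] t 14.1
 rz units -0.02  before turn: dx,dy 0.03 -0.16  after turn: dx,dy 0.04 -0.16  dz 2.67
```

View pics/w7.png

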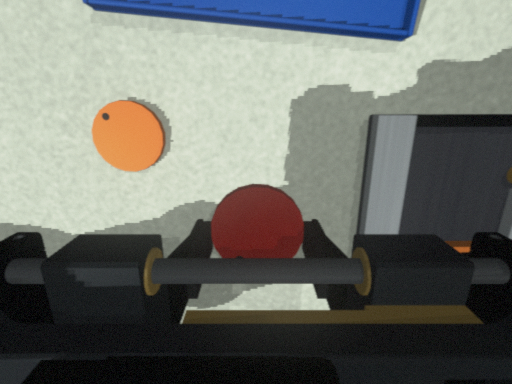

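```bash
python3 - <<'E'
from h import *
d=np.load("w7.npz");K,W=d["K"],d["W"]
I=d["I"].astype(int); m=((I[...,0]>70)&(I[...,1]<50)&(I[...,2]<50)); ys,xs=np.where(m); print(xs.min(),xs.max(),ys.min())
for z in (.08,.085,.09):
    a=p2w([[211,228],[304,228],[257.5,184]],z,K,W); print(z,a.round(4),a[1,0]-a[0,0])
E
```

```text
211 470 187
0.08 [[0.4193 0.1791 0.08  ]
 [0.4795 0.1768 0.08  ]
 [0.4504 0.2076 0.08  ]] 0.06022859886003268
0.085 [[0.4203 0.1815 0.085 ]
 [0.4787 0.1792 0.085 ]
 [0.4505 0.2091 0.085 ]] 0.05839068012472004
0.09 [[0.4212 0.1838 0.09  ]
 [0.4778 0.1816 0.09  ]
 [0.4505 0.2105 0.09  ]] 0.05655276138940746
```

Call:
{"fn": "carry_out", "kwargs": {"plan": [{"fingers":1,"dx":0,"dy":0,"dz":1,"rx":0,"ry":0,"rz":0},{"fingers":1,"dx":0,"dy":0,"dz":1,"rx":0,"ry":0,"rz":0},{"fingers":1,"dx":0,"dy":0,"dz":0.35,"rx":0,"ry":0,"rz":0},{"fingers":1,"dx":0,"dy":0,"dz":0.07,"rx":0,"ry":0,"rz":0},{"fingers":1,"dx":0,"dy":0,"dz":0.07,"rx":0,"ry":0,"rz":0}]}}

```text
time_s: 14.78
tool_pos: [0.4475, 0.1734, 0.0053]
tool_rot: [179.9, -0.0, 88.0]
force: [0.5, 0.0, -0.3]
grip_width: 0.0586
```

Call:
{"fn": "carry_out", "kwargs": {"plan": [{"fingers":-1,"dx":0,"dy":0,"dz":0,"rx":0,"ry":0,"rz":0},{"fingers":-1,"dx":0,"dy":0,"dz":0,"rx":0,"ry":0,"rz":0},{"fingers":-1,"dx":0.13,"dy":0,"dz":0.06,"rx":0,"ry":0,"rz":0},{"fingers":-1,"dx":0,"dy":0,"dz":0.06,"rx":0,"ry":0,"rz":0},{"fingers":-1,"dx":0,"dy":0,"dz":0,"rx":0,"ry":0,"rz":0}]}}

```text
time_s: 15.4
tool_pos: [0.4468, 0.177, 0.0009]
tool_rot: [-180.0, 0.0, 88.0]
force: [-0.7, 0.3, 0.4]
grip_width: 0.0863
```

```bash
python3 - <<'E'
from h import *
to(.444,.175,.002,88.2)
shot("wrist","pics/w8.png")
E
```

```text
now [0.4468 0.177  0.0009] [-1.7998e+02  1.0000e-02  8.8040e+01] grip 0.0863 F [-0.7  0.3  0.4] t 15.4
 rz units -0.02  before turn: dx,dy -0.07 -0.09  after turn: dx,dy -0.07 -0.09  dz -0.04
```

View pics/w8.png

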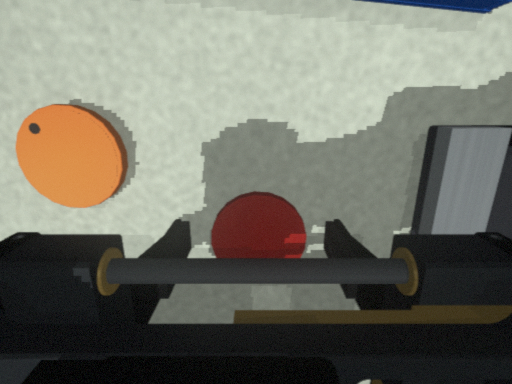

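```bash
python3 - <<'E'
from h import *
d=np.load("w8.npz");K,W=d["K"],d["W"]
a=p2w([[211,237],[306,237],[258,192]],.008,K,W); print(a.round(4),a[1,0]-a[0,0], "centre y",a[2,1]-.03, sensors.get_obs()["tool_pos"])
E
```

```text
[[0.4186 0.1804 0.008 ]
 [0.4773 0.1783 0.008 ]
 [0.4486 0.2086 0.008 ]] 0.058714165225551174 centre y 0.17860251518227704 [0.44684231 0.17696997 0.00097888]
```

Call:
{"fn": "carry_out", "kwargs": {"plan": [{"fingers":1,"dx":0,"dy":0,"dz":0,"rx":0,"ry":0,"rz":0},{"fingers":1,"dx":0,"dy":0,"dz":0,"rx":0,"ry":0,"rz":0},{"fingers":1,"dx":0,"dy":0,"dz":0,"rx":0,"ry":0,"rz":0},{"fingers":1,"dx":0,"dy":0,"dz":0,"rx":0,"ry":0,"rz":0},{"fingers":1,"dx":0,"dy":0,"dz":0,"rx":0,"ry":0,"rz":0}], "force": 25}}

```text
time_s: 16.08
tool_pos: [0.447, 0.177, 0.0011]
tool_rot: [180.0, 0.0, 88.0]
force: [0.2, 0.1, 0.8]
grip_width: 0.0595
```

Call:
{"fn": "carry_out", "kwargs": {"plan": [{"fingers":1,"dx":0,"dy":0,"dz":-0.5,"rx":0,"ry":0,"rz":0},{"fingers":1,"dx":0,"dy":0,"dz":-1,"rx":0,"ry":0,"rz":0},{"fingers":1,"dx":0,"dy":0,"dz":-1,"rx":0,"ry":0,"rz":0},{"fingers":1,"dx":-0.3,"dy":0.15,"dz":-0.6,"rx":0,"ry":0,"rz":0},{"fingers":1,"dx":-0.7,"dy":0.37,"dz":0,"rx":0,"ry":0,"rz":0},{"fingers":1,"dx":-0.85,"dy":0.45,"dz":0,"rx":0,"ry":0,"rz":0},{"fingers":1,"dx":-0.85,"dy":0.45,"dz":0,"rx":0,"ry":0,"rz":0},{"fingers":1,"dx":-0.85,"dy":0.45,"dz":0,"rx":0,"ry":0,"rz":0},{"fingers":1,"dx":-0.85,"dy":0.45,"dz":0,"rx":0,"ry":0,"rz":0},{"fingers":1,"dx":-0.85,"dy":0.45,"dz":0,"rx":0,"ry":0,"rz":0},{"fingers":1,"dx":-0.85,"dy":0.45,"dz":0,"rx":0,"ry":0,"rz":0},{"fingers":1,"dx":-0.85,"dy":0.45,"dz":0,"rx":0,"ry":0,"rz":0}]}}

```text
time_s: 17.58
tool_pos: [0.5505, -0.0359, 0.0953]
tool_rot: [179.9, 0.0, 88.0]
force: [0.1, 0.5, 0.4]
grip_width: 0.0591
```

Call:
{"fn": "carry_out", "kwargs": {"plan": [{"fingers":1,"dx":-0.85,"dy":0.45,"dz":0,"rx":0,"ry":0,"rz":0},{"fingers":1,"dx":-0.85,"dy":0.45,"dz":0,"rx":0,"ry":0,"rz":0},{"fingers":1,"dx":-0.85,"dy":0.45,"dz":0,"rx":0,"ry":0,"rz":0},{"fingers":1,"dx":-0.85,"dy":0.45,"dz":0,"rx":0,"ry":0,"rz":0},{"fingers":1,"dx":-0.85,"dy":0.45,"dz":0,"rx":0,"ry":0,"rz":0},{"fingers":1,"dx":0,"dy":0,"dz":0,"rx":0,"ry":0,"rz":0}]}}

```text
time_s: 18.32
tool_pos: [0.6134, -0.1686, 0.0943]
tool_rot: [180.0, 0.1, 87.8]
force: [-0.7, 0.4, -0.4]
grip_width: 0.0589
```

```bash
python3 - <<'E'
from h import *
to(.6136,-.166,.05,88.15)
shot("wrist","pics/w9.png")
E
```

```text
now [ 0.6134 -0.1686  0.0943] [1.7998e+02 5.0000e-02 8.7780e+01] grip 0.0589 F [-0.7  0.4 -0.4] t 18.3
 rz units -0.04  before turn: dx,dy 0.09 0.0  after turn: dx,dy 0.09 0.0  dz 1.48
```

View pics/w9.png

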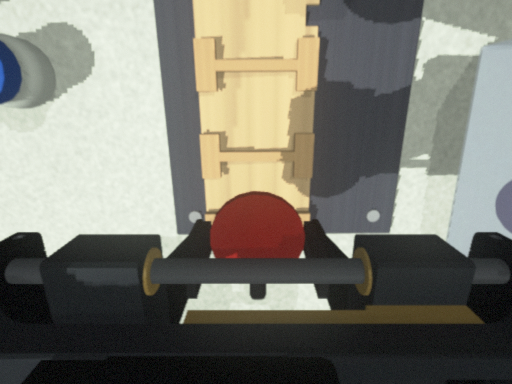

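```bash
python3 - <<'E'
from h import *
d=np.load("w9.npz"); crop(d["I"],180,340,30,240,3.7,"pics/w9c.png")
E
```

```text
(no output)
```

View pics/w9c.png

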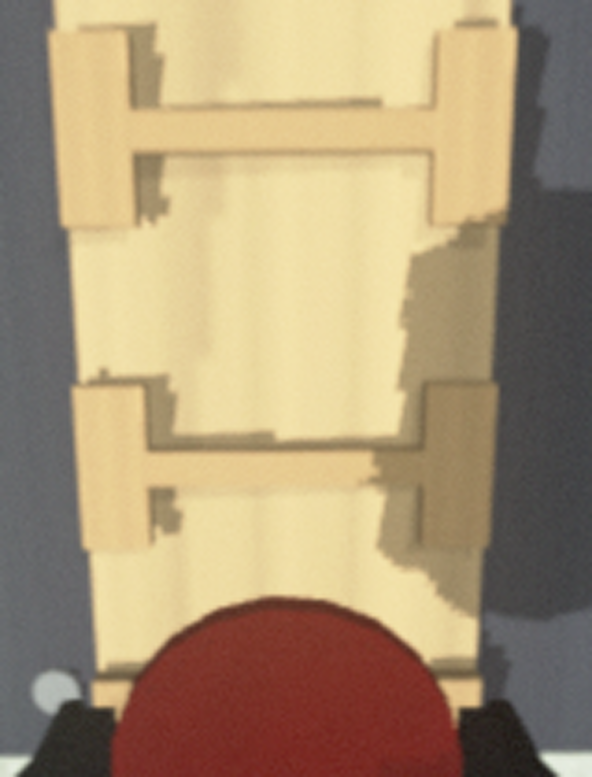

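```bash
python3 - <<'E'
from h import *
d=np.load("w9.npz");K,W=d["K"],d["W"]
C=lambda L:np.array(L)/3.7+[180,30]-.36
L=[[72,383],[84,549],[497,383],[489,549],[280,452],[280,487],[49,28],[63,226],[517,28],[506,226],[280,108],[280,153]]
P=p2w(C(L),.022,K,W)[:,:2]
M=np.array([[-48,-17],[-48,-55],[48,-17],[48,-55],[0,-32],[0,-40],[-48,55],[-48,17],[48,55],[48,17],[0,40],[0,32]])/1000.
from scipy.optimize import least_squares
def f(p,full=False):
    c,s=np.cos(p[2]),np.sin(p[2]); Q=M@np.array([[c,s],[-s,c]])+p[:2]; r=(Q-P); r[[4,5,10,11],0]=0; return r.ravel()
s=least_squares(f,[.6165,-.093,-.03]); r=f(s.x).reshape(-1,2)
print(s.x[:2],np.degrees(s.x[2]),(r*1000).round(1).tolist())
c,si=np.cos(s.x[2]),np.sin(s.x[2]); print("nest0",s.x[:2]+np.array([[c,-si],[si,c]])@[0,-.072])
a=p2w(C([[107,750],[465,750],[290,598]]),.094+.007,K,W);print(a.round(4),a[1]-a[0])
a=p2w(C([[107,750],[465,750],[290,598]]),.094+.003,K,W);print(a.round(4),a[1]-a[0])
E
```

```text
[ 0.61617116 -0.0946084 ] -2.158155316069571 [[-0.1, -0.6], [-0.4, 0.1], [0.2, -0.4], [-0.1, 0.3], [0.0, 0.1], [0.0, 0.2], [0.0, -0.2], [-0.3, 0.0], [0.3, -0.0], [0.2, 0.2], [0.0, -0.2], [0.0, 0.5]]
nest0 [ 0.61345979 -0.16655733]
[[ 0.5839 -0.1619  0.101 ]
 [ 0.6435 -0.1643  0.101 ]
 [ 0.6154 -0.1366  0.101 ]] [ 0.05958391 -0.00241103  0.        ]
[[ 0.583  -0.1639  0.097 ]
 [ 0.6442 -0.1663  0.097 ]
 [ 0.6153 -0.1379  0.097 ]] [ 0.06112243 -0.00247329  0.        ]
```

Call:
{"fn": "carry_out", "kwargs": {"plan": [{"fingers":1,"dx":0,"dy":0,"dz":0.8,"rx":0,"ry":0,"rz":0},{"fingers":1,"dx":0,"dy":0,"dz":0.8,"rx":0,"ry":0,"rz":0},{"fingers":1,"dx":0,"dy":0,"dz":0.4,"rx":0,"ry":0,"rz":0},{"fingers":1,"dx":0,"dy":0,"dz":0.2,"rx":0,"ry":0,"rz":0},{"fingers":1,"dx":0,"dy":0,"dz":0.15,"rx":0,"ry":0,"rz":0},{"fingers":1,"dx":0,"dy":0,"dz":0.1,"rx":0,"ry":0,"rz":0},{"fingers":1,"dx":0,"dy":0,"dz":0,"rx":0,"ry":0,"rz":0}]}}

```text
time_s: 19.25
tool_pos: [0.6133, -0.1652, 0.021]
tool_rot: [180.0, 0.0, 88.0]
force: [0.0, -0.4, -1.6]
grip_width: 0.0591
```

```bash
python3 - <<'E'
from h import *
to(.6136,-.1685,.016,88.15)
shot("wrist","pics/w10.png")
E
```

```text
now [ 0.6133 -0.1652  0.021 ] [1.7996e+02 3.0000e-02 8.8020e+01] grip 0.0591 F [ 0.  -0.4 -1.6] t 19.2
 rz units -0.01  before turn: dx,dy -0.11 0.02  after turn: dx,dy -0.11 0.01  dz 0.17
```

View pics/w10.png

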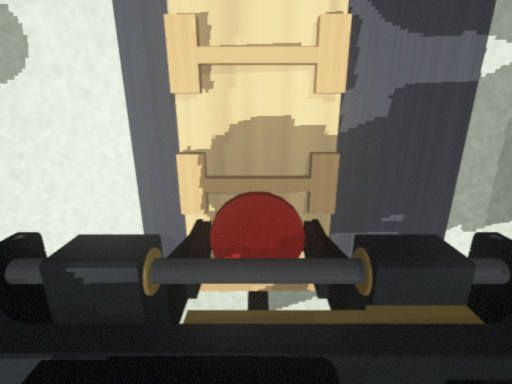

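```bash
python3 - <<'E'
from h import *
d=np.load("w10.npz");K,W=d["K"],d["W"]; crop(d["I"],150,360,0,240,3.3,"pics/w10c.png")
E
```

```text
(no output)
```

View pics/w10c.png

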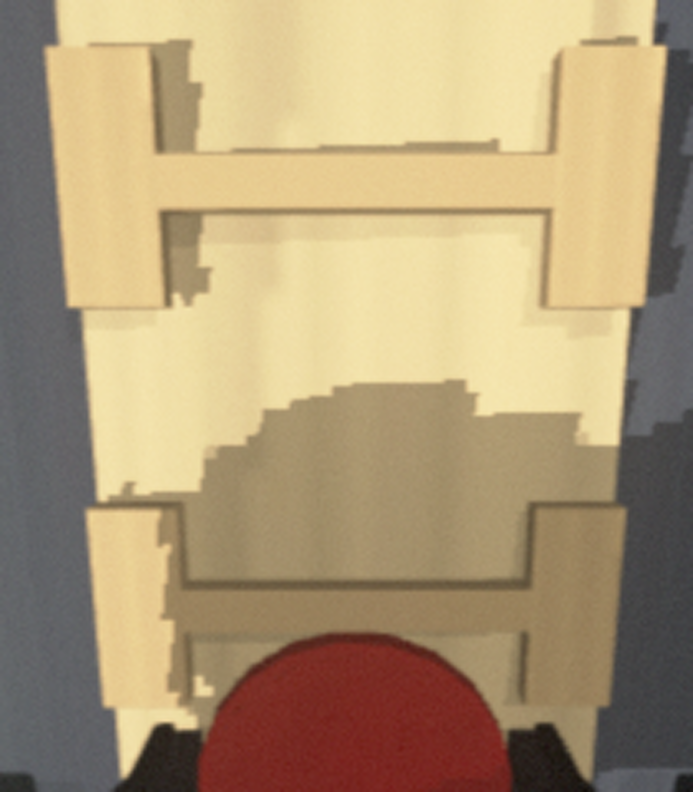

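```bash
cat >> h.py <<'E'
from scipy.optimize import least_squares
def trayfit(P,x0=(.6165,-.093,-.03)):
    M=np.array([[-48,-17],[-48,-55],[48,-17],[48,-55],[0,-32],[0,-40],[-48,55],[-48,17],[48,55],[48,17],[0,40],[0,32]])/1000.
    def f(p):
        c,s=np.cos(p[2]),np.sin(p[2]); Q=M@np.array([[c,s],[-s,c]])+p[:2]; r=(Q-P); r[[4,5,10,11],0]=0; return r.ravel()
    s=least_squares(f,x0); r=f(s.x).reshape(-1,2)*1000
    print("tray",s.x[:2].round(4),np.degrees(s.x[2]).round(2),"res",r.round(1).tolist())
    c,si=np.cos(s.x[2]),np.sin(s.x[2]); print("nest0",s.x[:2]+np.array([[c,-si],[si,c]])@[0,-.072])
E
python3 - <<'E'
from h import *
d=np.load("w10.npz");K,W=d["K"],d["W"]
C=lambda L:np.array(L)/3.3+[150,0]-.35
L=[[87,506],[103,706],[626,506],[611,706],[355,586],[355,633],[46,45],[68,306],[665,45],[645,306],[355,153],[355,212]]
trayfit(p2w(C(L),.022,K,W)[:,:2])
for z in (.026,.028,.030):
    a=p2w(C([[198,780],[512,780],[355,633]]),z,K,W);print(a.round(4).tolist(),a[1,0]-a[0,0], "cy",a[2,1]-.03)
for i in range(3): print(sensors.get_obs()["tool_pos"])
E
```

```text
tray [ 0.6163 -0.095 ] -2.0 res [[-0.3, -0.4], [0.1, -0.2], [0.2, -0.3], [-0.2, -0.1], [0.0, -0.7], [0.0, 0.3], [-0.2, 0.1], [-0.0, 0.1], [0.4, 0.2], [-0.0, 0.2], [0.0, 0.1], [0.0, 0.8]]
nest0 [ 0.61375558 -0.16691838]
[[0.5838, -0.1621, 0.026], [0.6433, -0.1643, 0.026], [0.6146, -0.1339, 0.026]] 0.059537315999542484 cy -0.16393341147246457
[[0.5842, -0.1611, 0.028], [0.643, -0.1633, 0.028], [0.6146, -0.1333, 0.028]] 0.058777547604962566 cy -0.1632906493590455
[[0.5846, -0.1601, 0.03], [0.6426, -0.1622, 0.03], [0.6146, -0.1326, 0.03]] 0.05801777921038276 cy -0.1626478872456264
[ 0.61318556 -0.16517238  0.0209934 ]
[ 0.61318556 -0.16517238  0.0209934 ]
[ 0.61318556 -0.16517238  0.0209934 ]
```

Call:
{"fn": "carry_out", "kwargs": {"plan": [{"fingers":1,"dx":-0.11,"dy":0,"dz":0,"rx":0,"ry":0,"rz":0},{"fingers":1,"dx":0,"dy":0,"dz":0,"rx":0,"ry":0,"rz":0},{"fingers":1,"dx":0,"dy":0,"dz":0.07,"rx":0,"ry":0,"rz":0},{"fingers":1,"dx":0,"dy":0,"dz":0.07,"rx":0,"ry":0,"rz":0},{"fingers":1,"dx":0,"dy":0,"dz":0,"rx":0,"ry":0,"rz":0}]}}

```text
time_s: 19.92
tool_pos: [0.6126, -0.1681, 0.0161]
tool_rot: [-180.0, -0.0, 88.0]
force: [-0.2, 0.5, -0.1]
grip_width: 0.059
```

Call:
{"fn": "carry_out", "kwargs": {"plan": [{"fingers":-0.2,"dx":0,"dy":0,"dz":0,"rx":0,"ry":0,"rz":0},{"fingers":-0.6,"dx":0,"dy":0,"dz":0,"rx":0,"ry":0,"rz":0},{"fingers":-1,"dx":0,"dy":0,"dz":0,"rx":0,"ry":0,"rz":0},{"fingers":-1,"dx":0,"dy":0,"dz":-0.3,"rx":0,"ry":0,"rz":0},{"fingers":-1,"dx":0,"dy":0,"dz":-1,"rx":0,"ry":0,"rz":0},{"fingers":-1,"dx":0,"dy":0,"dz":-1,"rx":0,"ry":0,"rz":0},{"fingers":-1,"dx":-0.6,"dy":0,"dz":-1,"rx":0,"ry":0,"rz":0},{"fingers":-1,"dx":-0.9,"dy":0,"dz":0,"rx":0,"ry":0,"rz":0},{"fingers":-1,"dx":-0.6,"dy":0,"dz":0,"rx":0,"ry":0,"rz":0},{"fingers":-1,"dx":0,"dy":0,"dz":0,"rx":0,"ry":0,"rz":0}]}}

```text
time_s: 21.18
tool_pos: [0.6099, -0.2331, 0.115]
tool_rot: [-179.9, 0.0, 87.8]
force: [0.4, -0.2, 0.5]
grip_width: 0.0869
```

```bash
python3 - <<'E'
from h import *
to(.613,-.2295,.024,88.1)
shot("wrist","pics/w11.png")
E
```

```text
now [ 0.6099 -0.2331  0.115 ] [-1.7994e+02  2.0000e-02  8.7840e+01] grip 0.0869 F [ 0.4 -0.2  0.5] t 21.2
 rz units -0.03  before turn: dx,dy 0.13 0.1  after turn: dx,dy 0.12 0.1  dz 3.03
```

View pics/w11.png

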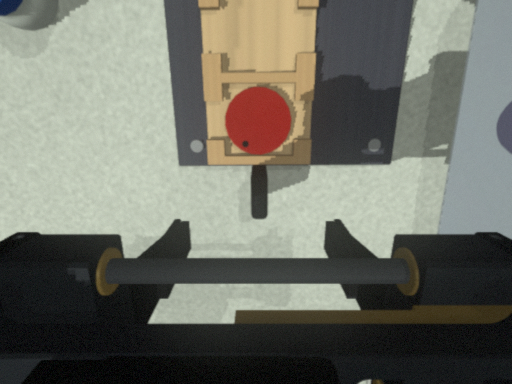

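```bash
python3 - <<'E'
from h import *
d=np.load("w11.npz");K,W=d["K"],d["W"]
b=p2w([[179,165.5],[391,163.5],[166,0],[414,0]],.010,K,W)[:,:2]; t=p2w([[208,165],[310.5,164]],.022,K,W)[:,:2]; h=p2w([[252.5,218],[267.5,218]],.062,K,W)[:,:2]
print(b.round(4),t.round(4),h.round(4)); u=(b[1]-b[0])/np.linalg.norm(b[1]-b[0])
print("bed w",np.linalg.norm(b[1]-b[0]),"yaw",np.degrees(np.arctan2(u[1],u[0])), "tray x range",(t-b[0])@u-.08,"handle",(h-b[0])@u-.08)
print([np.degrees(np.arctan2(*(b[i+2]-b[i])[::-1]))-90 for i in (0,1)])
E
```

```text
[[ 0.5341 -0.2074]
 [ 0.7422 -0.2135]
 [ 0.5405 -0.0667]
 [ 0.747  -0.0748]] [[ 0.5649 -0.2054]
 [ 0.6611 -0.2082]] [[ 0.6057 -0.2437]
 [ 0.6183 -0.2442]]
bed w 0.20819356968537078 yaw -1.6782953676185857 tray x range [-0.04923314  0.04693741] handle [-0.00733244  0.00526254]
[np.float64(-2.5974915565800956), np.float64(-1.9681498382183378)]
```

Call:
{"fn": "carry_out", "kwargs": {"plan": [{"fingers":-1,"dx":0.12,"dy":0.06,"dz":1,"rx":0,"ry":0,"rz":-0.03},{"fingers":-1,"dx":0,"dy":0,"dz":1,"rx":0,"ry":0,"rz":0},{"fingers":-1,"dx":0,"dy":0,"dz":0.7,"rx":0,"ry":0,"rz":0},{"fingers":-1,"dx":0,"dy":0,"dz":0.3,"rx":0,"ry":0,"rz":0},{"fingers":1,"dx":0,"dy":0,"dz":0,"rx":0,"ry":0,"rz":0},{"fingers":1,"dx":0,"dy":0,"dz":0,"rx":0,"ry":0,"rz":0},{"fingers":1,"dx":0,"dy":0,"dz":0,"rx":0,"ry":0,"rz":0},{"fingers":1,"dx":0,"dy":0,"dz":0,"rx":0,"ry":0,"rz":0},{"fingers":1,"dx":0,"dy":0,"dz":0,"rx":0,"ry":0,"rz":0},{"fingers":1,"dx":0,"dy":0,"dz":0,"rx":0,"ry":0,"rz":0},{"fingers":1,"dx":0,"dy":0,"dz":0,"rx":0,"ry":0,"rz":0},{"fingers":1,"dx":0,"dy":0,"dz":0,"rx":0,"ry":0,"rz":0}], "force": 40}}

```text
time_s: 22.72
tool_pos: [0.6126, -0.2276, 0.0254]
tool_rot: [-180.0, 0.0, 88.3]
force: [-0.2, 0.8, -0.0]
grip_width: 0.0153
```

Call:
{"fn": "carry_out", "kwargs": {"plan": [{"fingers":1,"dx":0,"dy":0,"dz":0,"rx":0,"ry":0,"rz":0},{"fingers":1,"dx":0,"dy":0,"dz":0,"rx":0,"ry":0,"rz":0},{"fingers":1,"dx":0,"dy":0,"dz":0,"rx":0,"ry":0,"rz":0},{"fingers":1,"dx":0,"dy":0,"dz":0,"rx":0,"ry":0,"rz":0}]}}

```text
time_s: 23.22
tool_pos: [0.6125, -0.2277, 0.0254]
tool_rot: [-180.0, 0.0, 88.3]
force: [-0.3, 0.6, 0.9]
grip_width: 0.0139
```

```bash
python3 - <<'E'
from h import *
to(.6195,-.0138,.025,88.15)
E
```

```text
now [ 0.6125 -0.2277  0.0254] [-1.7999e+02  1.0000e-02  8.8330e+01] grip 0.0139 F [-0.3  0.6  0.9] t 23.2
 rz units 0.02  before turn: dx,dy 7.13 0.03  after turn: dx,dy 7.13 0.0  dz 0.01
```

Call:
{"fn": "carry_out", "kwargs": {"plan": [{"fingers":1,"dx":0.2,"dy":0,"dz":0,"rx":0,"ry":0,"rz":0.02},{"fingers":1,"dx":0.3,"dy":0,"dz":0,"rx":0,"ry":0,"rz":0},{"fingers":1,"dx":0.3,"dy":0,"dz":0,"rx":0,"ry":0,"rz":0},{"fingers":1,"dx":0.3,"dy":0,"dz":0,"rx":0,"ry":0,"rz":0},{"fingers":1,"dx":0.3,"dy":0,"dz":0,"rx":0,"ry":0,"rz":0},{"fingers":1,"dx":0.3,"dy":0,"dz":0,"rx":0,"ry":0,"rz":0}]}}

```text
time_s: 23.98
tool_pos: [0.6142, -0.1759, 0.0254]
tool_rot: [-180.0, 0.0, 88.1]
force: [0.3, 0.1, -1.2]
grip_width: 0.0136
```

Call:
{"fn": "carry_out", "kwargs": {"plan": [{"fingers":1,"dx":0.3,"dy":0,"dz":0,"rx":0,"ry":0,"rz":0},{"fingers":1,"dx":0.3,"dy":0,"dz":0,"rx":0,"ry":0,"rz":0},{"fingers":1,"dx":0.3,"dy":0,"dz":0,"rx":0,"ry":0,"rz":0}]}}

```text
time_s: 24.35
tool_pos: [0.6151, -0.1491, 0.0254]
tool_rot: [-180.0, 0.0, 88.1]
force: [-0.8, 0.1, -1.9]
grip_width: 0.0135
```

```bash
python3 - <<'E'
from h import *
to(.6195,-.0138,.025,88.15)
print(sensors.get_obs()["wrist_torque"])
shot("wrist","pics/w12.png")
E
```

```text
now [ 0.6151 -0.1491  0.0254] [-180.      0.     88.13] grip 0.0135 F [-0.8  0.1 -1.9] t 24.4
 rz units -0.0  before turn: dx,dy 4.51 -0.0  after turn: dx,dy 4.51 0.0  dz 0.01
[-0.11431264 -0.08404783  0.0405627 ]
```

View pics/w12.png

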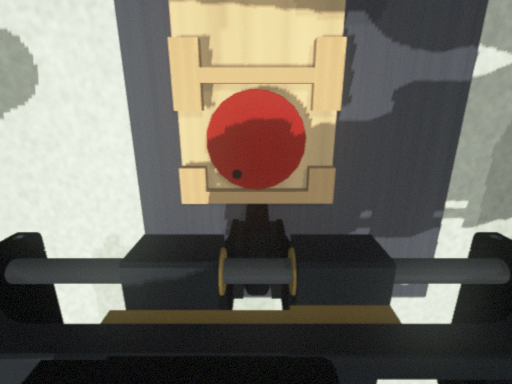

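Sliding into the channel with almost no force. Continue.

Call:
{"fn": "carry_out", "kwargs": {"plan": [{"fingers":1,"dx":0.3,"dy":0,"dz":0,"rx":0,"ry":0,"rz":0},{"fingers":1,"dx":0.3,"dy":0,"dz":0,"rx":0,"ry":0,"rz":0},{"fingers":1,"dx":0.3,"dy":0,"dz":0,"rx":0,"ry":0,"rz":0},{"fingers":1,"dx":0.3,"dy":0,"dz":0,"rx":0,"ry":0,"rz":0},{"fingers":1,"dx":0.3,"dy":0,"dz":0,"rx":0,"ry":0,"rz":0}]}}

```text
time_s: 25.02
tool_pos: [0.6166, -0.104, 0.0254]
tool_rot: [180.0, 0.0, 88.1]
force: [-0.9, -0.8, -1.6]
grip_width: 0.0141
```

Call:
{"fn": "carry_out", "kwargs": {"plan": [{"fingers":1,"dx":0.3,"dy":0,"dz":0,"rx":0,"ry":0,"rz":0},{"fingers":1,"dx":0.3,"dy":0,"dz":0,"rx":0,"ry":0,"rz":0},{"fingers":1,"dx":0.3,"dy":0,"dz":0,"rx":0,"ry":0,"rz":0}]}}

```text
time_s: 25.4
tool_pos: [0.6175, -0.0772, 0.0254]
tool_rot: [180.0, 0.0, 88.1]
force: [-0.1, -1.9, -1.1]
grip_width: 0.0138
```

Call:
{"fn": "carry_out", "kwargs": {"plan": [{"fingers":1,"dx":0.3,"dy":0,"dz":0,"rx":0,"ry":0,"rz":0},{"fingers":1,"dx":0.3,"dy":0,"dz":0,"rx":0,"ry":0,"rz":0},{"fingers":1,"dx":0.3,"dy":0,"dz":0,"rx":0,"ry":0,"rz":0}]}}

```text
time_s: 25.78
tool_pos: [0.6177, -0.0526, 0.0254]
tool_rot: [-179.9, 0.2, 88.1]
force: [-2.0, -3.9, 0.3]
grip_width: 0.0139
```

```bash
python3 - <<'E'
from h import *
to(.6195,-.0138,.025,88.15)
print(sensors.get_obs()["wrist_torque"])
shot("wrist","pics/w13.png")
E
```

```text
now [ 0.6177 -0.0526  0.0254] [-179.92    0.18   88.1 ] grip 0.0139 F [-2.  -3.9  0.3] t 25.8
 rz units -0.0  before turn: dx,dy 1.3 0.02  after turn: dx,dy 1.3 0.02  dz 0.01
[-0.67779982  0.25846206  0.353065  ]
```

View pics/w13.png

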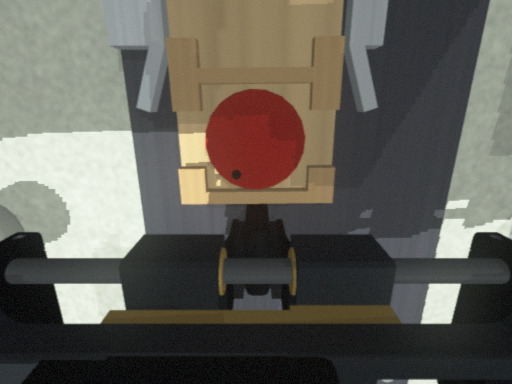

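Call:
{"fn": "carry_out", "kwargs": {"plan": [{"fingers":1,"dx":0.2,"dy":0,"dz":0,"rx":0,"ry":0,"rz":0},{"fingers":1,"dx":0.2,"dy":0,"dz":0,"rx":0,"ry":0,"rz":0}]}}

```text
time_s: 26.08
tool_pos: [0.6185, -0.039, 0.0254]
tool_rot: [-180.0, 0.0, 88.1]
force: [-1.8, -3.6, 0.7]
grip_width: 0.0136
```

Call:
{"fn": "carry_out", "kwargs": {"plan": [{"fingers":1,"dx":0.2,"dy":0,"dz":0,"rx":0,"ry":0,"rz":0},{"fingers":1,"dx":0.2,"dy":0,"dz":0,"rx":0,"ry":0,"rz":0}]}}

```text
time_s: 26.32
tool_pos: [0.619, -0.0264, 0.0254]
tool_rot: [-180.0, 0.0, 88.1]
force: [-2.2, -2.8, 0.5]
grip_width: 0.0139
```

Call:
{"fn": "carry_out", "kwargs": {"plan": [{"fingers":1,"dx":0.2,"dy":0,"dz":0,"rx":0,"ry":0,"rz":0}]}}

```text
time_s: 26.45
tool_pos: [0.6192, -0.0202, 0.0254]
tool_rot: [-180.0, 0.0, 88.1]
force: [-1.1, -1.9, 1.6]
grip_width: 0.0134
```

Call:
{"fn": "carry_out", "kwargs": {"plan": [{"fingers":1,"dx":0.1,"dy":0,"dz":0,"rx":0,"ry":0,"rz":0}]}}

```text
time_s: 26.58
tool_pos: [0.6195, -0.0157, 0.0254]
tool_rot: [180.0, -0.1, 88.2]
force: [-1.4, 0.5, -0.1]
grip_width: 0.0135
```

Call:
{"fn": "carry_out", "kwargs": {"plan": [{"fingers":1,"dx":0.1,"dy":0,"dz":0,"rx":0,"ry":0,"rz":0}]}}

```text
time_s: 26.7
tool_pos: [0.6196, -0.0137, 0.0254]
tool_rot: [180.0, -0.0, 88.2]
force: [-1.7, -1.8, -0.2]
grip_width: 0.0137
```

```bash
python3 - <<'E'
from h import *
to(.6195,-.0138,.025,88.15)
shot("top","pics/t14.png",(180,340,120,220),5)
E
```

```text
now [ 0.6196 -0.0137  0.0254] [ 1.7999e+02 -4.0000e-02  8.8160e+01] grip 0.0137 F [-1.7 -1.8 -0.2] t 26.7
 rz units 0.0  before turn: dx,dy -0.0 -0.0  after turn: dx,dy -0.0 -0.0  dz 0.01
```

View pics/t14.png

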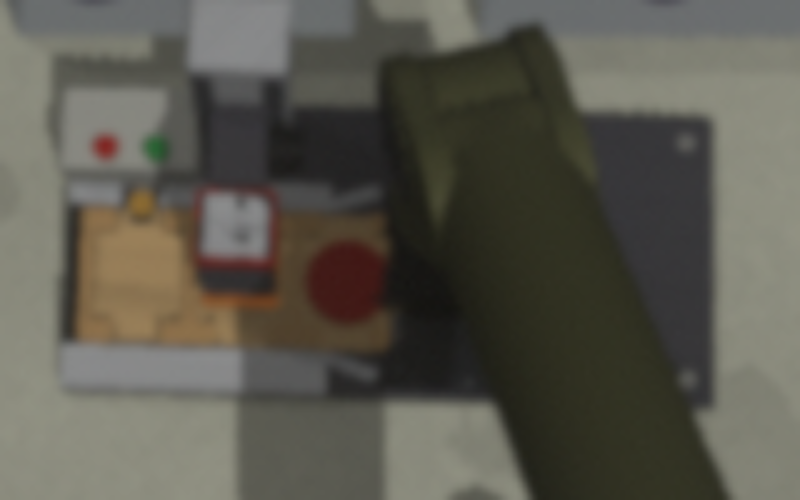

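Call:
{"fn": "carry_out", "kwargs": {"plan": [{"fingers":1,"dx":0.05,"dy":0,"dz":0,"rx":0,"ry":0,"rz":0}]}}

```text
time_s: 26.88
tool_pos: [0.6196, -0.0137, 0.0254]
tool_rot: [180.0, 0.0, 88.1]
force: [-0.9, -2.8, 0.4]
grip_width: 0.0138
```

Call:
{"fn": "carry_out", "kwargs": {"plan": [{"fingers":1,"dx":0.05,"dy":0,"dz":0,"rx":0,"ry":0,"rz":0}]}}

```text
time_s: 27.0
tool_pos: [0.6196, -0.0133, 0.0254]
tool_rot: [-180.0, 0.1, 88.1]
force: [-2.5, -5.3, 0.2]
grip_width: 0.0133
```

Call:
{"fn": "carry_out", "kwargs": {"plan": [{"fingers":1,"dx":0.04,"dy":0,"dz":0,"rx":0,"ry":0,"rz":0}]}}

```text
time_s: 27.12
tool_pos: [0.6194, -0.013, 0.0254]
tool_rot: [-180.0, 0.2, 88.0]
force: [-2.6, -6.0, 1.2]
grip_width: 0.0137
```

Call:
{"fn": "carry_out", "kwargs": {"plan": [{"fingers":1,"dx":0.05,"dy":0,"dz":0,"rx":0,"ry":0,"rz":0},{"fingers":1,"dx":0.05,"dy":0,"dz":0,"rx":0,"ry":0,"rz":0}]}}

```text
time_s: 27.38
tool_pos: [0.6194, -0.0128, 0.0254]
tool_rot: [-179.9, 0.3, 87.9]
force: [-3.9, -11.1, 3.4]
grip_width: 0.0138
```

Call:
{"fn": "carry_out", "kwargs": {"plan": [{"fingers":1,"dx":0.05,"dy":0,"dz":0,"rx":0,"ry":0,"rz":0},{"fingers":1,"dx":0.05,"dy":0,"dz":0,"rx":0,"ry":0,"rz":0}]}}

```text
time_s: 27.62
tool_pos: [0.6193, -0.0128, 0.0254]
tool_rot: [-179.9, 0.5, 87.8]
force: [-4.3, -14.9, 3.7]
grip_width: 0.0138
```

Call:
{"fn": "carry_out", "kwargs": {"plan": [{"fingers":1,"dx":-0.1,"dy":0,"dz":0,"rx":0,"ry":0,"rz":0},{"fingers":1,"dx":0,"dy":0,"dz":0,"rx":0,"ry":0,"rz":0}]}}

```text
time_s: 27.88
tool_pos: [0.6193, -0.0128, 0.0254]
tool_rot: [-179.9, 0.3, 87.9]
force: [-3.3, -10.2, 2.3]
grip_width: 0.0136
```

Call:
{"fn": "carry_out", "kwargs": {"plan": [{"fingers":1,"dx":-0.1,"dy":0,"dz":0,"rx":0,"ry":0,"rz":0},{"fingers":1,"dx":0,"dy":0,"dz":0,"rx":0,"ry":0,"rz":0}]}}

```text
time_s: 28.12
tool_pos: [0.6194, -0.0129, 0.0254]
tool_rot: [-180.0, 0.1, 88.0]
force: [-2.6, -5.6, 0.5]
grip_width: 0.0138
```

Call:
{"fn": "carry_out", "kwargs": {"plan": [{"fingers":1,"dx":-0.1,"dy":0,"dz":0,"rx":0,"ry":0,"rz":0},{"fingers":1,"dx":0,"dy":0,"dz":0,"rx":0,"ry":0,"rz":0}]}}

```text
time_s: 28.38
tool_pos: [0.6196, -0.0135, 0.0254]
tool_rot: [180.0, -0.0, 88.1]
force: [-2.1, -2.6, -0.2]
grip_width: 0.0138
```

Call:
{"fn": "carry_out", "kwargs": {"plan": [{"fingers":1,"dx":-0.1,"dy":0,"dz":0,"rx":0,"ry":0,"rz":0},{"fingers":1,"dx":0,"dy":0,"dz":0,"rx":0,"ry":0,"rz":0}]}}

```text
time_s: 28.62
tool_pos: [0.6196, -0.015, 0.0254]
tool_rot: [180.0, -0.1, 88.2]
force: [-0.4, 1.0, -1.4]
grip_width: 0.0136
```

Call:
{"fn": "carry_out", "kwargs": {"plan": [{"fingers":1,"dx":0.08,"dy":0,"dz":0,"rx":0,"ry":0,"rz":0},{"fingers":1,"dx":0,"dy":0,"dz":0,"rx":0,"ry":0,"rz":0}]}}

```text
time_s: 28.88
tool_pos: [0.6196, -0.0139, 0.0254]
tool_rot: [-180.0, -0.0, 88.1]
force: [-1.8, 0.1, -2.1]
grip_width: 0.0143
```

Call:
{"fn": "carry_out", "kwargs": {"plan": [{"fingers":0.5,"dx":0,"dy":0,"dz":0,"rx":0,"ry":0,"rz":0},{"fingers":0,"dx":0,"dy":0,"dz":0,"rx":0,"ry":0,"rz":0},{"fingers":-0.2,"dx":0,"dy":0,"dz":0,"rx":0,"ry":0,"rz":0},{"fingers":-0.2,"dx":0,"dy":0,"dz":0,"rx":0,"ry":0,"rz":0},{"fingers":-0.2,"dx":0,"dy":0,"dz":-0.5,"rx":0,"ry":0,"rz":0},{"fingers":-0.2,"dx":0,"dy":0,"dz":-1,"rx":0,"ry":0,"rz":0},{"fingers":-0.2,"dx":-1,"dy":-1,"dz":-1,"rx":0,"ry":0,"rz":0},{"fingers":-0.2,"dx":-1,"dy":-1,"dz":-1,"rx":0,"ry":0,"rz":0},{"fingers":-0.2,"dx":-1,"dy":-1,"dz":-1,"rx":0,"ry":0,"rz":0},{"fingers":-0.2,"dx":-1,"dy":-1,"dz":-1,"rx":0,"ry":0,"rz":0}]}}

```text
time_s: 30.12
tool_pos: [0.4949, -0.1309, 0.1926]
tool_rot: [179.9, 0.0, 88.2]
force: [-0.3, -1.3, 0.2]
grip_width: 0.0522
```

```bash
python3 - <<'E'
from h import *
to(.44,.1208,.2,0)
shot("top","pics/t15.png"); shot("scene","pics/s15.png")
d=np.load("t15.npz"); crop(d["I"],185,335,125,215,5.3,"pics/t15c.png")
d=np.load("s15.npz"); crop(d["I"],140,300,160,290,4.8,"pics/s15c.png")
E
```

```text
now [ 0.4949 -0.1309  0.1926] [1.7991e+02 5.0000e-02 8.8150e+01] grip 0.0522 F [-0.3 -1.3  0.2] t 30.1
 rz units 8.82  before turn: dx,dy 8.33 -2.1  after turn: dx,dy -1.83 -8.39  dz -0.25
```

View pics/t15c.png

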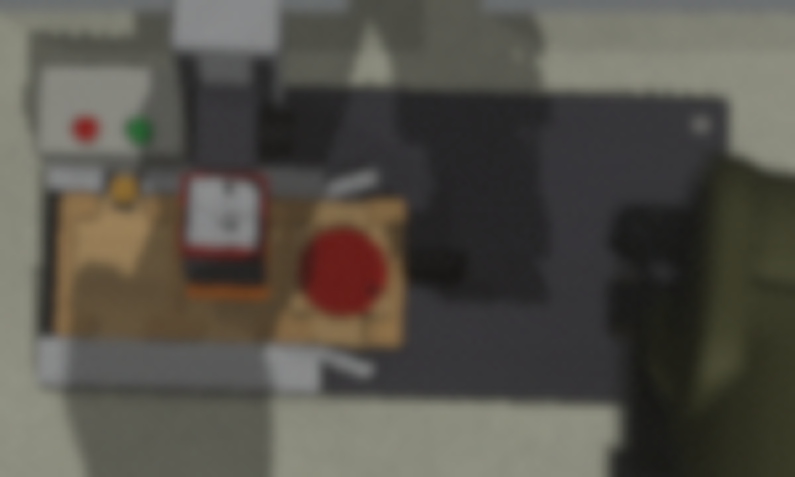

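View pics/s15c.png

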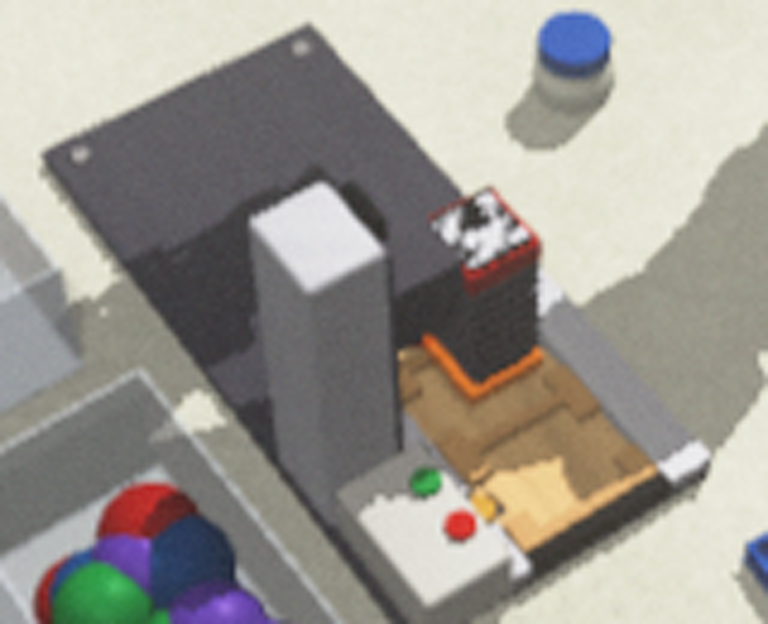

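View pics/t15.png

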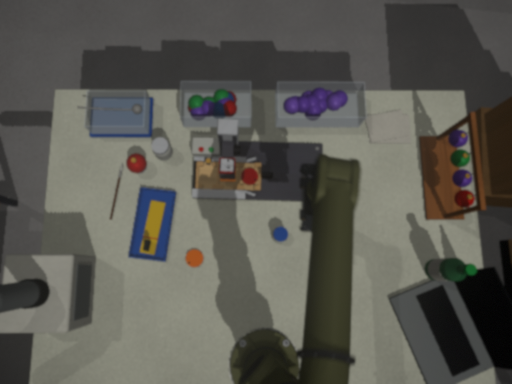

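Call:
{"fn": "carry_out", "kwargs": {"plan": [{"fingers":-1,"dx":1,"dy":-0.25,"dz":0,"rx":0,"ry":0,"rz":0},{"fingers":-1,"dx":1,"dy":-0.25,"dz":0,"rx":0,"ry":0,"rz":0},{"fingers":-1,"dx":1,"dy":-0.25,"dz":0,"rx":0,"ry":0,"rz":0},{"fingers":-1,"dx":1,"dy":-0.25,"dz":0,"rx":0,"ry":0,"rz":0},{"fingers":-1,"dx":1,"dy":-0.25,"dz":0,"rx":0,"ry":0,"rz":0},{"fingers":-1,"dx":1,"dy":-0.25,"dz":0,"rx":0,"ry":0,"rz":0},{"fingers":-1,"dx":1,"dy":-0.25,"dz":0,"rx":0,"ry":0,"rz":0},{"fingers":-1,"dx":1,"dy":-0.25,"dz":0,"rx":0,"ry":0,"rz":0},{"fingers":-1,"dx":1,"dy":-0.25,"dz":0,"rx":0,"ry":0,"rz":0},{"fingers":-1,"dx":1,"dy":-0.25,"dz":0,"rx":0,"ry":0,"rz":0},{"fingers":-1,"dx":1,"dy":-0.25,"dz":0,"rx":0,"ry":0,"rz":0},{"fingers":-1,"dx":1,"dy":-0.25,"dz":0,"rx":0,"ry":0,"rz":0}]}}

```text
time_s: 31.72
tool_pos: [0.4169, 0.2347, 0.1909]
tool_rot: [179.9, -0.0, 88.2]
force: [-0.2, -0.0, -0.4]
grip_width: 0.0869
```

Call:
{"fn": "carry_out", "kwargs": {"plan": [{"fingers":-1,"dx":1,"dy":-0.25,"dz":0,"rx":0,"ry":0,"rz":0},{"fingers":-1,"dx":1,"dy":-0.25,"dz":0,"rx":0,"ry":0,"rz":0},{"fingers":-1,"dx":1,"dy":-0.25,"dz":0,"rx":0,"ry":0,"rz":0},{"fingers":-1,"dx":0,"dy":0,"dz":0,"rx":0,"ry":0,"rz":-0.91},{"fingers":-1,"dx":0,"dy":0,"dz":0,"rx":0,"ry":0,"rz":-0.91},{"fingers":-1,"dx":0,"dy":0,"dz":0,"rx":0,"ry":0,"rz":-0.91},{"fingers":-1,"dx":0,"dy":0,"dz":0,"rx":0,"ry":0,"rz":-0.91},{"fingers":-1,"dx":0,"dy":0,"dz":0,"rx":0,"ry":0,"rz":-0.91},{"fingers":-1,"dx":0,"dy":0,"dz":0,"rx":0,"ry":0,"rz":-0.91},{"fingers":-1,"dx":0,"dy":0,"dz":0,"rx":0,"ry":0,"rz":-0.91},{"fingers":-1,"dx":0,"dy":0,"dz":0,"rx":0,"ry":0,"rz":-0.91},{"fingers":-1,"dx":0,"dy":0,"dz":0,"rx":0,"ry":0,"rz":-0.91}]}}

```text
time_s: 33.22
tool_pos: [0.3975, 0.3243, 0.1909]
tool_rot: [180.0, 0.0, 170.4]
force: [-0.2, -0.4, -0.9]
grip_width: 0.087
```

```bash
python3 - <<'E'
from h import *
to(.383,.383,.15,170.3)
shot("wrist","pics/w16.png")
E
```

```text
now [0.3975 0.3243 0.1909] [1.7996e+02 1.0000e-02 1.7039e+02] grip 0.087 F [-0.2 -0.4 -0.9] t 33.2
 rz units 0.01  before turn: dx,dy 0.8 1.85  after turn: dx,dy 0.81 1.85  dz 1.36
```

View pics/w16.png

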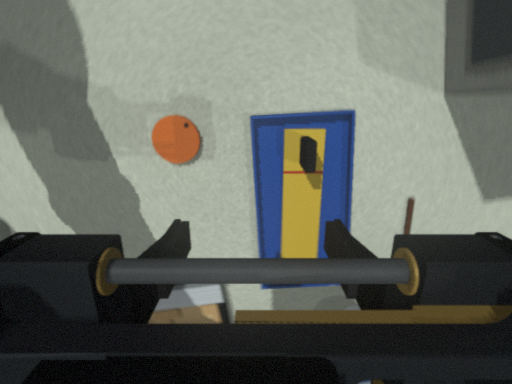

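```bash
python3 - <<'E'
from h import *
d=np.load("w16.npz"); crop(d["I"],240,370,100,270,4.4,"pics/w16c.png")
E
```

```text
(no output)
```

View pics/w16c.png

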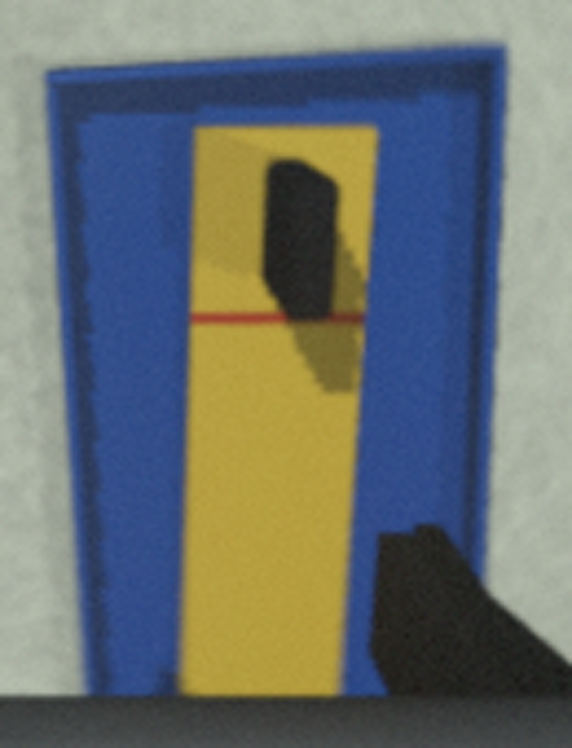

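```bash
python3 - <<'E'
from h import *
d=np.load("w16.npz");K,W=d["K"],d["W"]
C=lambda L:np.array(L)/4.4+[240,100]-.39
p=p2w(C([[195,126],[378,126],[190,318],[365,318],[180,690],[343,690]]),.010,K,W)[:,:2]
print(p.round(4)); 
an=lambda v:np.degrees(np.arctan2(v[1],v[0]))
print("w",[np.linalg.norm(p[i+1]-p[i]).round(4) for i in (0,2,4)],"yaw",an(p[4]-p[0]),an(p[5]-p[1]),"len back-line",np.linalg.norm((p[2]+p[3]-p[0]-p[1])/2))
yaw=np.radians((an(p[4]-p[0])+an(p[5]-p[1]))/2); u=np.array([np.cos(yaw),np.sin(yaw)]); back=(p[0]+p[1])/2; line=(p[2]+p[3])/2
print("grip from back",back+u*.026,"from line",line-u*.028)
q=p2w(C([[47,72],[506,46]]),.018,K,W)[:,:2];print("rim",q.round(4),np.linalg.norm(q[1]-q[0]),an(q[0]-q[1]))
g=p2w(C([[270,165],[337,183],[265,275]]),.058,K,W);print(g.round(4))
E
```

```text
[[0.3521 0.3656]
 [0.3606 0.4153]
 [0.4058 0.3565]
 [0.4143 0.4064]
 [0.5259 0.3361]
 [0.5346 0.3873]]
w [np.float64(0.0505), np.float64(0.0506), np.float64(0.052)] yaw -9.604007762066189 -9.135148450905271 len back-line 0.05445463118223338
grip from back [0.38196514 0.38621064] from line [0.38239049 0.38599703]
rim [[0.3307 0.3281]
 [0.3445 0.4489]] 0.12164469410776917 -96.55634837857279
[[0.3593 0.3781 0.058 ]
 [0.3663 0.3935 0.058 ]
 [0.3857 0.3736 0.058 ]]
```

```bash
python3 - <<'E'
from h import *
to(.382,.386,.026,170.55)
E
```

```text
now [0.3975 0.3242 0.1908] [179.96  -0.   170.66] grip 0.0868 F [ 0.2  0.2 -0.1] t 33.3
 rz units 0.01  before turn: dx,dy 0.84 1.95  after turn: dx,dy 0.85 1.95  dz 5.49
```

Call:
{"fn": "carry_out", "kwargs": {"plan": [{"fingers":0,"dx":0.42,"dy":0.98,"dz":0,"rx":0,"ry":0,"rz":0},{"fingers":0,"dx":0.42,"dy":0.98,"dz":0,"rx":0,"ry":0,"rz":0},{"fingers":0,"dx":0,"dy":0,"dz":1,"rx":0,"ry":0,"rz":0},{"fingers":0,"dx":0,"dy":0,"dz":1,"rx":0,"ry":0,"rz":0},{"fingers":0,"dx":0,"dy":0,"dz":1,"rx":0,"ry":0,"rz":0},{"fingers":0,"dx":0,"dy":0,"dz":0,"rx":0,"ry":0,"rz":0}]}}

```text
time_s: 34.02
tool_pos: [0.3817, 0.3849, 0.0988]
tool_rot: [-179.8, -0.2, 170.0]
force: [0.4, 0.2, 0.1]
grip_width: 0.0445
```

```bash
python3 - <<'E'
from h import *
to(.382,.386,.026,170.55)
shot("wrist","pics/w17.png")
E
```

```text
now [0.3817 0.3849 0.0988] [-179.85   -0.18  169.99] grip 0.0445 F [0.4 0.2 0.1] t 34.0
 rz units -0.06  before turn: dx,dy -0.0 0.04  after turn: dx,dy -0.0 0.04  dz 2.43
```

View pics/w17.png

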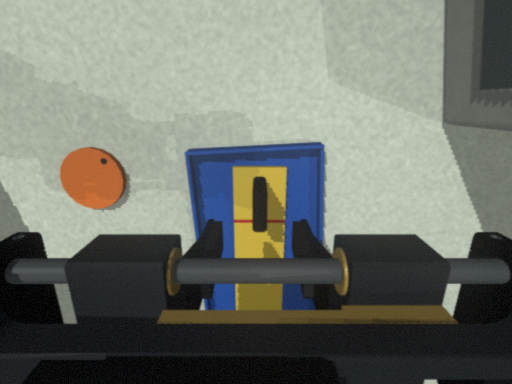

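Call:
{"fn": "carry_out", "kwargs": {"plan": [{"fingers":0,"dx":0,"dy":0.05,"dz":0.9,"rx":0,"ry":0,"rz":-0.03},{"fingers":0,"dx":0,"dy":0,"dz":0.9,"rx":0,"ry":0,"rz":0},{"fingers":0,"dx":0,"dy":0,"dz":0.6,"rx":0,"ry":0,"rz":0},{"fingers":0,"dx":0,"dy":0,"dz":0,"rx":0,"ry":0,"rz":0},{"fingers":1,"dx":0,"dy":0,"dz":0,"rx":0,"ry":0,"rz":0},{"fingers":1,"dx":0,"dy":0,"dz":0,"rx":0,"ry":0,"rz":0},{"fingers":1,"dx":0,"dy":0,"dz":0,"rx":0,"ry":0,"rz":0},{"fingers":1,"dx":0,"dy":0,"dz":0,"rx":0,"ry":0,"rz":0},{"fingers":1,"dx":0,"dy":0,"dz":0,"rx":0,"ry":0,"rz":0},{"fingers":1,"dx":0,"dy":0,"dz":0,"rx":0,"ry":0,"rz":0},{"fingers":1,"dx":0,"dy":0,"dz":0,"rx":0,"ry":0,"rz":0}], "force": 50}}

```text
time_s: 35.45
tool_pos: [0.3837, 0.387, 0.0287]
tool_rot: [-180.0, 0.0, 170.3]
force: [0.4, -2.2, 5.9]
grip_width: 0.0119
```

```bash
python3 - <<'E'
from h import *
to(.382,.386,.026,170.55)
E
```

```text
now [0.3837 0.387  0.0287] [-1.7998e+02  2.0000e-02  1.7033e+02] grip 0.0119 F [ 0.4 -2.2  5.9] t 35.5
 rz units -0.02  before turn: dx,dy 0.05 -0.04  after turn: dx,dy 0.05 -0.04  dz 0.09
```

Call:
{"fn": "carry_out", "kwargs": {"plan": [{"fingers":1,"dx":0,"dy":0,"dz":-0.3,"rx":0,"ry":0,"rz":0},{"fingers":1,"dx":0,"dy":0,"dz":-0.6,"rx":0,"ry":0,"rz":0},{"fingers":1,"dx":0,"dy":0,"dz":-0.8,"rx":0,"ry":0,"rz":0},{"fingers":1,"dx":0,"dy":0,"dz":-0.7,"rx":0,"ry":0,"rz":0},{"fingers":1,"dx":0,"dy":0,"dz":0,"rx":0,"ry":0,"rz":-0.4},{"fingers":1,"dx":0,"dy":0,"dz":0,"rx":0,"ry":0,"rz":-0.38},{"fingers":1,"dx":0,"dy":0,"dz":0,"rx":0,"ry":0,"rz":0}]}}

```text
time_s: 36.33
tool_pos: [0.3837, 0.3871, 0.1012]
tool_rot: [180.0, 0.0, 178.1]
force: [-1.0, -0.2, -0.7]
grip_width: 0.0118
```

```bash
python3 - <<'E'
from h import *
to(.432,.1268,.1,178.15)
shot("wrist","pics/w18.png")
d=np.load("t15.npz"); a=p2w(np.array([[228,290],[185,290],[268,290],[225,250]])/5.3+[185,125],[.06,.06,.06,.165],d["K"],d["W"]); print(a.round(4), "engr x",a[:,:2]-[.6237,.1208])
E
```

```text
now [0.3837 0.3871 0.1012] [1.7998e+02 3.0000e-02 1.7808e+02] grip 0.0118 F [-1.  -0.2 -0.7] t 36.3
 rz units -0.01  before turn: dx,dy -1.9 -8.62  after turn: dx,dy -1.89 -8.62  dz 0.04
[[0.5985 0.116  0.06  ]
 [0.5985 0.1432 0.06  ]
 [0.5985 0.0907 0.06  ]
 [0.5996 0.1149 0.165 ]] engr x [[-0.025194   -0.00480673]
 [-0.02519874  0.02235959]
 [-0.02518958 -0.03009549]
 [-0.02408072 -0.005894  ]]
```

View pics/w18.png

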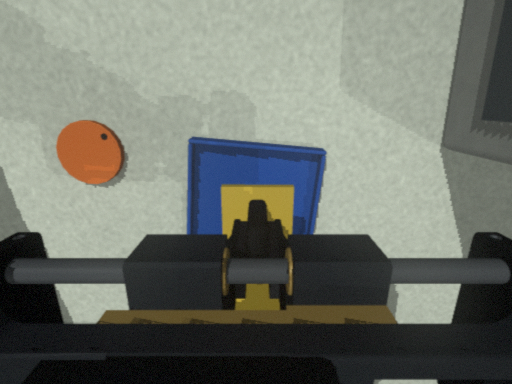

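Call:
{"fn": "carry_out", "kwargs": {"plan": [{"fingers":1,"dx":0,"dy":-0.4,"dz":0,"rx":0,"ry":0,"rz":0},{"fingers":1,"dx":-0.15,"dy":-0.8,"dz":0,"rx":0,"ry":0,"rz":0},{"fingers":1,"dx":-0.15,"dy":-0.8,"dz":0,"rx":0,"ry":0,"rz":0},{"fingers":1,"dx":-0.15,"dy":-0.8,"dz":0,"rx":0,"ry":0,"rz":0},{"fingers":1,"dx":-0.15,"dy":-0.8,"dz":0,"rx":0,"ry":0,"rz":0},{"fingers":1,"dx":-0.15,"dy":-0.8,"dz":0,"rx":0,"ry":0,"rz":0},{"fingers":1,"dx":-0.15,"dy":-0.8,"dz":0,"rx":0,"ry":0,"rz":0},{"fingers":1,"dx":-0.15,"dy":-0.8,"dz":0,"rx":0,"ry":0,"rz":0},{"fingers":1,"dx":-0.2,"dy":-0.8,"dz":0,"rx":0,"ry":0,"rz":0},{"fingers":1,"dx":-0.2,"dy":-0.8,"dz":0,"rx":0,"ry":0,"rz":0},{"fingers":1,"dx":-0.3,"dy":-0.8,"dz":0,"rx":0,"ry":0,"rz":0},{"fingers":1,"dx":0,"dy":0,"dz":0,"rx":0,"ry":0,"rz":0}]}}

```text
time_s: 37.88
tool_pos: [0.4284, 0.1316, 0.1006]
tool_rot: [-179.9, 0.0, 177.9]
force: [-1.2, -0.2, -0.9]
grip_width: 0.0117
```

```bash
python3 - <<'E'
from h import *
to(.430,.1258,.05,178.15)
shot("wrist","pics/w19.png"); shot("scene","pics/s19.png",(150,330,160,300),4.2); shot("top","pics/t19.png",(150,330,120,260),4.2)
E
```

```text
now [0.4284 0.1316 0.1006] [-1.7993e+02  2.0000e-02  1.7786e+02] grip 0.0117 F [-1.2 -0.2 -0.9] t 37.9
 rz units -0.03  before turn: dx,dy -0.06 -0.19  after turn: dx,dy -0.06 -0.19  dz 1.69
```

View pics/s19.png

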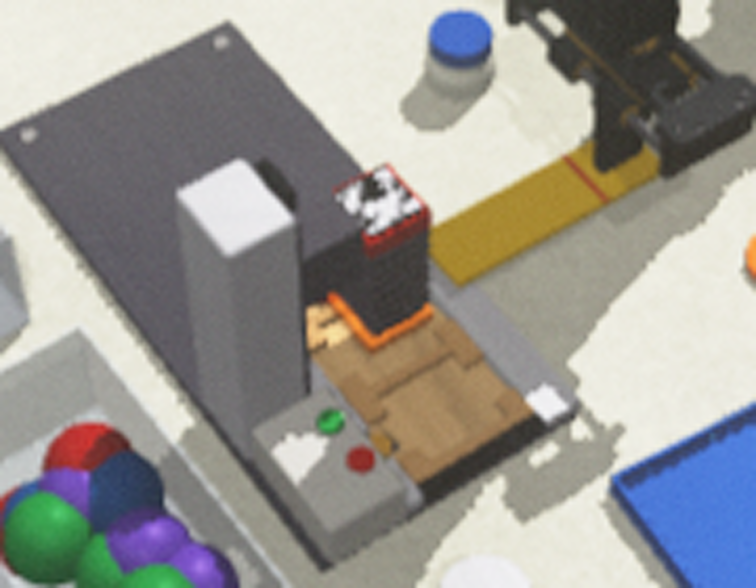

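View pics/t19.png

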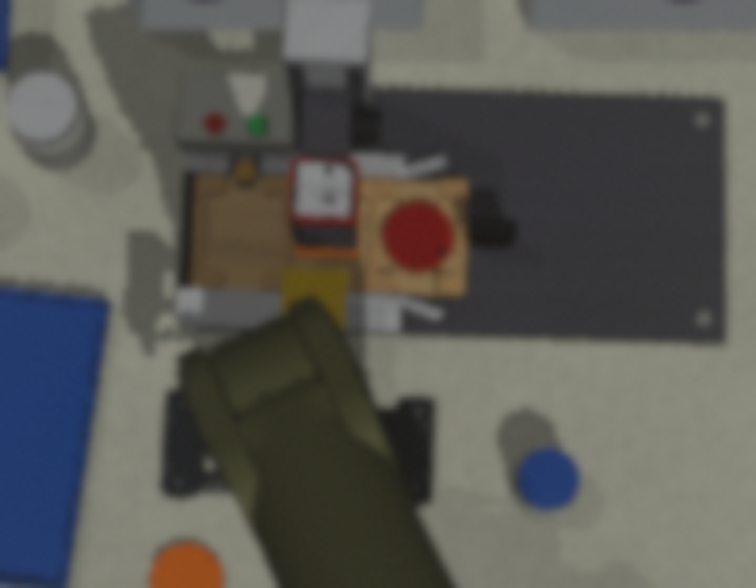

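Call:
{"fn": "carry_out", "kwargs": {"plan": [{"fingers":1,"dx":-0.03,"dy":-0.1,"dz":0.3,"rx":0,"ry":0,"rz":-0.02},{"fingers":1,"dx":0,"dy":-0.11,"dz":0.5,"rx":0,"ry":0,"rz":0},{"fingers":1,"dx":0,"dy":0,"dz":0.5,"rx":0,"ry":0,"rz":0},{"fingers":1,"dx":0,"dy":0,"dz":0.3,"rx":0,"ry":0,"rz":0},{"fingers":1,"dx":0,"dy":0,"dz":0,"rx":0,"ry":0,"rz":0}]}}

```text
time_s: 38.65
tool_pos: [0.4277, 0.1277, 0.0517]
tool_rot: [180.0, -0.1, 178.4]
force: [-0.2, -0.0, -0.9]
grip_width: 0.0118
```

```bash
python3 - <<'E'
from h import *
to(.5166,.123,.0475,178.15)
shot("scene","pics/s20.png",(200,320,170,270),6)
E
```

```text
now [0.4277 0.1277 0.0517] [ 1.7996e+02 -1.1000e-01  1.7841e+02] grip 0.0118 F [-0.2 -0.  -0.9] t 38.6
 rz units 0.03  before turn: dx,dy -2.97 -0.07  after turn: dx,dy -2.97 -0.06  dz 0.14
```

View pics/s20.png

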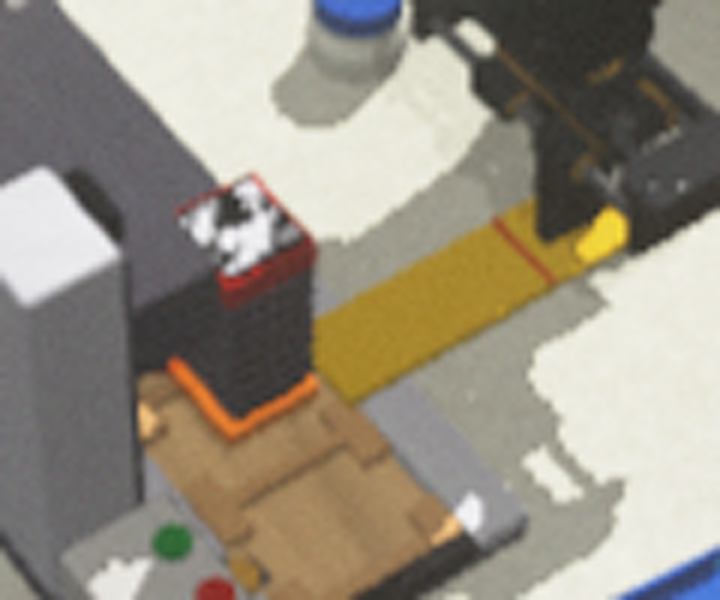

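Call:
{"fn": "carry_out", "kwargs": {"plan": [{"fingers":1,"dx":0,"dy":-0.08,"dz":0.06,"rx":0,"ry":0,"rz":0.02},{"fingers":1,"dx":0,"dy":0,"dz":0.04,"rx":0,"ry":0,"rz":0},{"fingers":1,"dx":-0.2,"dy":0,"dz":0,"rx":0,"ry":0,"rz":0},{"fingers":1,"dx":-0.3,"dy":0,"dz":0,"rx":0,"ry":0,"rz":0},{"fingers":1,"dx":0,"dy":0,"dz":0,"rx":0,"ry":0,"rz":0}]}}

```text
time_s: 39.33
tool_pos: [0.4445, 0.1244, 0.0496]
tool_rot: [179.9, 0.0, 178.1]
force: [-0.9, -0.2, -0.8]
grip_width: 0.0115
```

```bash
python3 - <<'E'
from h import *
to(.5166,.123,.0475,178.15)
shot("wrist","pics/w21.png")
E
```

```text
now [0.4445 0.1244 0.0496] [1.7993e+02 2.0000e-02 1.7810e+02] grip 0.0115 F [-0.9 -0.2 -0.8] t 39.3
 rz units -0.0  before turn: dx,dy -2.4 0.03  after turn: dx,dy -2.4 0.03  dz 0.07
```

View pics/w21.png

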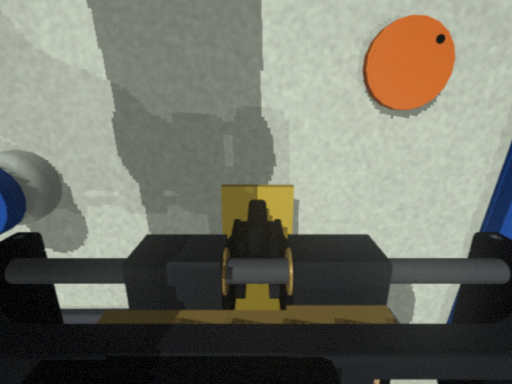

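Call:
{"fn": "carry_out", "kwargs": {"plan": [{"fingers":1,"dx":-0.1,"dy":0,"dz":0.04,"rx":0,"ry":0,"rz":0},{"fingers":1,"dx":-0.2,"dy":0,"dz":0,"rx":0,"ry":0,"rz":0},{"fingers":1,"dx":-0.2,"dy":0,"dz":0,"rx":0,"ry":0,"rz":0}]}}

```text
time_s: 39.75
tool_pos: [0.4589, 0.1236, 0.0482]
tool_rot: [-180.0, 0.0, 178.1]
force: [-0.4, -0.6, -0.1]
grip_width: 0.0118
```

Call:
{"fn": "carry_out", "kwargs": {"plan": [{"fingers":1,"dx":-0.2,"dy":0,"dz":0,"rx":0,"ry":0,"rz":0},{"fingers":1,"dx":-0.2,"dy":0,"dz":0,"rx":0,"ry":0,"rz":0},{"fingers":1,"dx":-0.2,"dy":0,"dz":0,"rx":0,"ry":0,"rz":0}]}}

```text
time_s: 40.12
tool_pos: [0.4769, 0.1231, 0.0482]
tool_rot: [-180.0, -0.0, 178.1]
force: [-0.2, 0.3, -1.4]
grip_width: 0.0113
```

Call:
{"fn": "carry_out", "kwargs": {"plan": [{"fingers":1,"dx":-0.2,"dy":0,"dz":0,"rx":0,"ry":0,"rz":0},{"fingers":1,"dx":-0.2,"dy":0,"dz":0,"rx":0,"ry":0,"rz":0},{"fingers":1,"dx":-0.2,"dy":0,"dz":0,"rx":0,"ry":0,"rz":0}]}}

```text
time_s: 40.5
tool_pos: [0.4948, 0.1225, 0.0482]
tool_rot: [-180.0, -0.0, 178.1]
force: [0.5, 0.3, -0.9]
grip_width: 0.0115
```

Call:
{"fn": "carry_out", "kwargs": {"plan": [{"fingers":1,"dx":-0.2,"dy":0,"dz":0,"rx":0,"ry":0,"rz":0},{"fingers":1,"dx":-0.2,"dy":0,"dz":0,"rx":0,"ry":0,"rz":0},{"fingers":1,"dx":0,"dy":0,"dz":0,"rx":0,"ry":0,"rz":0}]}}

```text
time_s: 40.88
tool_pos: [0.5068, 0.1222, 0.0482]
tool_rot: [180.0, 0.0, 178.1]
force: [0.3, 0.4, -0.7]
grip_width: 0.0118
```

```bash
python3 - <<'E'
from h import *
to(.5166,.123,.0475,178.15)
shot("scene","pics/s22.png",(200,320,170,270),6); shot("top","pics/t22.png",(180,290,120,215),6)
E
```

```text
now [0.5068 0.1222 0.0482] [179.98   0.   178.11] grip 0.0118 F [ 0.3  0.4 -0.7] t 40.9
 rz units -0.0  before turn: dx,dy -0.32 0.04  after turn: dx,dy -0.32 0.04  dz 0.02
```

View pics/s22.png

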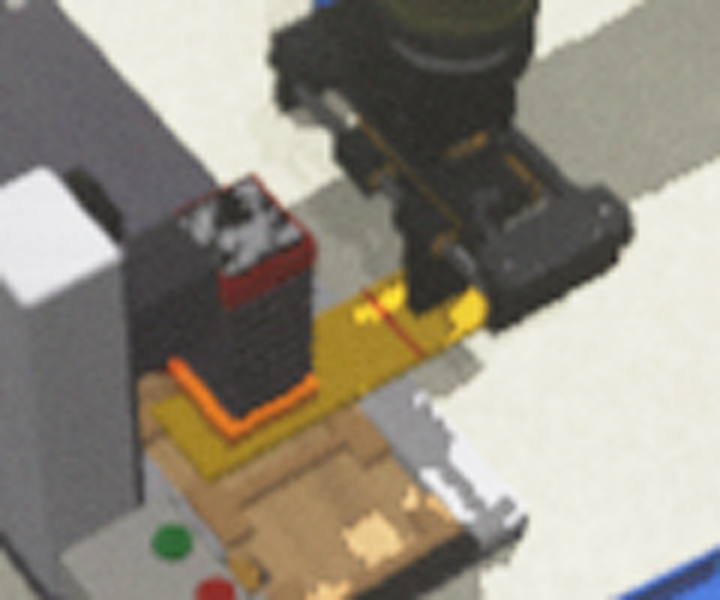

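View pics/t22.png

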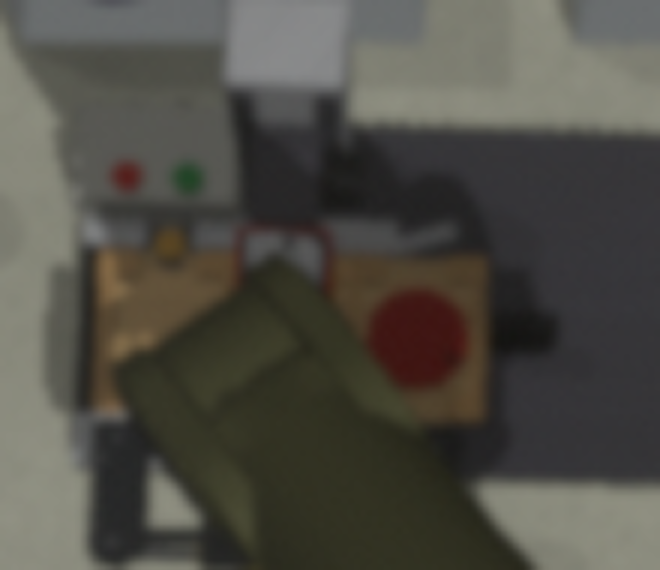

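```bash
python3 - <<'E'
from h import *
d=np.load("s22.npz");K,W=d["K"],d["W"]
C=lambda L:np.array(L)/6+[200,170]-.42
p=p2w(C([[365,290],[420,355]]),.0297,K,W)[:,:2]; print(p.round(4),p.mean(0),np.linalg.norm(p[1]-p[0]))
t=p2w(C([[157,410],[207,478]]),.0297,K,W)[:,:2]; print("tip",t.round(4),t.mean(0),np.linalg.norm(t[1]-t[0]))
r=p2w(C([[525,520],[460,610/1]]),.0215,K,W)[:,:2]; print(r)
th=np.radians(-1.85);Rm=np.array([[np.cos(th),-np.sin(th)],[np.sin(th),np.cos(th)]]);O=np.array([.6237,.1195])
for q in (p.mean(0),t.mean(0),r[0]): print("engr",(q-O)@Rm)
# reproject engraver model corners for check
M=np.array([[-80,113],[-80,-60],[-50,113],[-50,-60]])/1000.
print((w2p(np.c_[M@Rm.T+O,[.0215]*4],K,W)-[200,170]+.42)*6)
E
```

```text
[[0.531  0.0973]
 [0.5343 0.1453]] [0.53265532 0.12133376] 0.04808823739401774
tip [[0.6562 0.0951]
 [0.66   0.1415]] [0.65809928 0.11833402] 0.04656357466932315
[[0.55104774 0.24607355]
 [0.60665138 0.26596523]]
engr [-0.09105642 -0.00110639]
engr [ 3.44189959e-02 -5.48561142e-05]
engr [-0.07670057  0.12416214]
[[515.9352785  500.43356652]
 [304.9761623  266.1263558 ]
 [465.52717311 531.07940918]
 [256.08247994 293.01465122]]
```

Call:
{"fn": "carry_out", "kwargs": {"plan": [{"fingers":1,"dx":-0.2,"dy":0,"dz":0,"rx":0,"ry":0,"rz":0},{"fingers":1,"dx":-0.14,"dy":0,"dz":0,"rx":0,"ry":0,"rz":0},{"fingers":1,"dx":0,"dy":0,"dz":0,"rx":0,"ry":0,"rz":0},{"fingers":1,"dx":0,"dy":0,"dz":0,"rx":0,"ry":0,"rz":0}]}}

```text
time_s: 41.48
tool_pos: [0.5165, 0.1219, 0.0482]
tool_rot: [-180.0, -0.0, 178.1]
force: [0.1, 0.1, 0.1]
grip_width: 0.0117
```

```bash
python3 - <<'E'
from h import *
to(.5166,.123,.0475,178.15)
shot("scene","pics/s23.png",(220,300,200,260),9)
E
```

```text
now [0.5165 0.1219 0.0482] [-1.8000e+02 -1.0000e-02  1.7814e+02] grip 0.0117 F [0.1 0.1 0.1] t 41.5
 rz units -0.0  before turn: dx,dy -0.0 0.04  after turn: dx,dy -0.0 0.04  dz 0.02
```

View pics/s23.png

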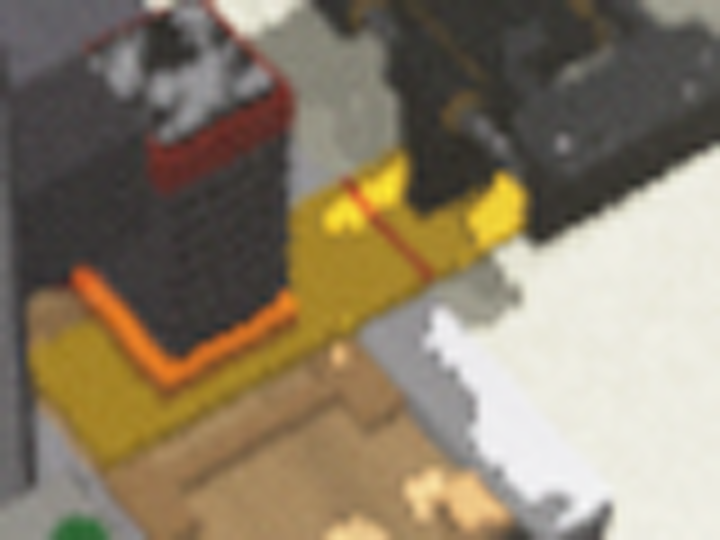

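```bash
python3 - <<'E'
from h import *
d=np.load("s23.npz");K,W=d["K"],d["W"]
th=np.radians(-1.85);Rm=np.array([[np.cos(th),-np.sin(th)],[np.sin(th),np.cos(th)]]);O=np.array([.6237,.1195])
I=cv2.resize(d["I"][200:260,220:300,::-1],None,fx=9,fy=9,interpolation=cv2.INTER_CUBIC)
def pr(pts,z):
    pts=np.array(pts)/1000.; return ((w2p(np.c_[pts@Rm.T+O,[z]*len(pts)],K,W)-[220,200]+.5)*9-.5)
e=pr([[-80,113],[-80,35]],.0215); f=pr([[-80,25],[-80,-25]],.030); g=pr([[46,25],[46,-25]],.030); h=pr([[-50,113],[-50,35]],.0215)
print(e,f)
for a,c in ((e,(255,0,0)),(f,(0,255,0)),(g,(0,255,0)),(h,(255,0,0))): cv2.line(I,tuple(a[0].astype(int)),tuple(a[1].astype(int)),c,1)
cv2.imwrite("pics/s23o.png",I)
E
```

```text
[[594.12291776 480.87034979]
 [446.3971922  316.79494347]] [[428.89039532 280.84312806]
 [338.89274619 181.18723676]]
```

View pics/s23o.png

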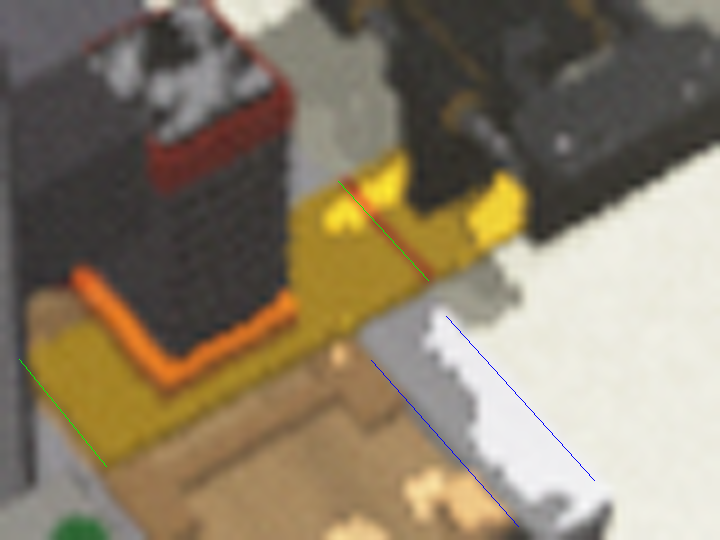

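Call:
{"fn": "carry_out", "kwargs": {"plan": [{"fingers":1,"dx":-0.03,"dy":0,"dz":0.02,"rx":0,"ry":0,"rz":0},{"fingers":1,"dx":0,"dy":0,"dz":0.03,"rx":0,"ry":0,"rz":0},{"fingers":1,"dx":0,"dy":0,"dz":0,"rx":0,"ry":0,"rz":0}]}}

```text
time_s: 41.9
tool_pos: [0.5176, 0.1218, 0.0468]
tool_rot: [-180.0, 0.0, 178.1]
force: [0.0, -0.5, -0.6]
grip_width: 0.0116
```

Call:
{"fn": "carry_out", "kwargs": {"plan": [{"fingers":1,"dx":0,"dy":0,"dz":0.02,"rx":0,"ry":0,"rz":0},{"fingers":1,"dx":0,"dy":0,"dz":0,"rx":0,"ry":0,"rz":0}]}}

```text
time_s: 42.15
tool_pos: [0.5175, 0.1218, 0.0465]
tool_rot: [-180.0, -0.0, 178.1]
force: [-2.3, -1.1, 3.8]
grip_width: 0.0117
```

Call:
{"fn": "carry_out", "kwargs": {"plan": [{"fingers":0.6,"dx":0,"dy":0,"dz":0,"rx":0,"ry":0,"rz":0},{"fingers":0.4,"dx":0,"dy":0,"dz":0,"rx":0,"ry":0,"rz":0},{"fingers":0,"dx":0,"dy":0,"dz":0,"rx":0,"ry":0,"rz":0},{"fingers":0,"dx":0,"dy":0,"dz":0,"rx":0,"ry":0,"rz":0},{"fingers":0,"dx":0,"dy":0,"dz":0,"rx":0,"ry":0,"rz":0}]}}

```text
time_s: 42.78
tool_pos: [0.5175, 0.1218, 0.0461]
tool_rot: [-180.0, 0.0, 178.1]
force: [0.5, 0.2, 0.4]
grip_width: 0.0415
```

Call:
{"fn": "carry_out", "kwargs": {"plan": [{"fingers":0,"dx":0,"dy":0,"dz":-0.5,"rx":0,"ry":0,"rz":0},{"fingers":0,"dx":0,"dy":0,"dz":-1,"rx":0,"ry":0,"rz":0},{"fingers":0,"dx":0,"dy":0,"dz":-1,"rx":0,"ry":0,"rz":0},{"fingers":0.5,"dx":0,"dy":0,"dz":-1,"rx":0,"ry":0,"rz":0},{"fingers":1,"dx":0,"dy":0,"dz":-1,"rx":0,"ry":0,"rz":0},{"fingers":1,"dx":0,"dy":0,"dz":-1,"rx":0,"ry":0,"rz":0},{"fingers":1,"dx":0,"dy":0,"dz":-0.6,"rx":0,"ry":0,"rz":0},{"fingers":1,"dx":0,"dy":0,"dz":0,"rx":0,"ry":0,"rz":0},{"fingers":1,"dx":0,"dy":0,"dz":0,"rx":0,"ry":0,"rz":0}], "force": 20}}

```text
time_s: 43.9
tool_pos: [0.5169, 0.1215, 0.2282]
tool_rot: [-180.0, -0.1, 178.1]
force: [0.5, 0.4, 0.0]
grip_width: 0.0009
```

```bash
python3 - <<'E'
from h import *
to(.6237,.119,.18,178.15)
shot("wrist","pics/w24.png");shot("scene","pics/s24.png",(200,320,170,270),6)
E
```

```text
now [0.5169 0.1215 0.2282] [-1.7997e+02 -8.0000e-02  1.7812e+02] grip 0.0009 F [0.5 0.4 0. ] t 43.9
 rz units -0.0  before turn: dx,dy -3.56 0.03  after turn: dx,dy -3.56 0.03  dz 1.61
```

View pics/w24.png

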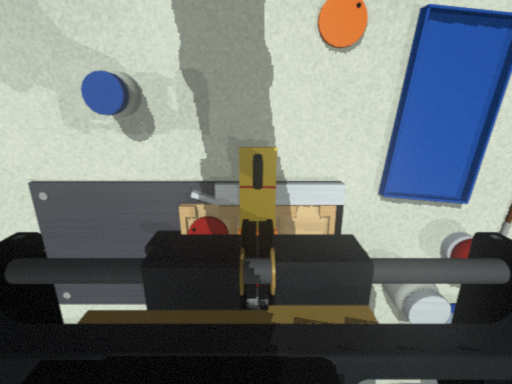

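View pics/s24.png

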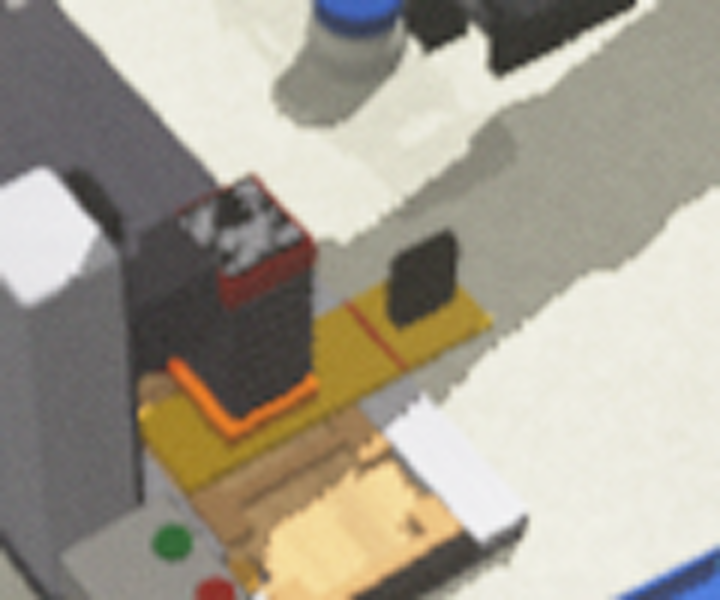

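```bash
python3 - <<'E'
from h import *
d=np.load("w24.npz"); crop(d["I"],180,360,140,240,4.4,"pics/w24c.png")
E
```

```text
(no output)
```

View pics/w24c.png

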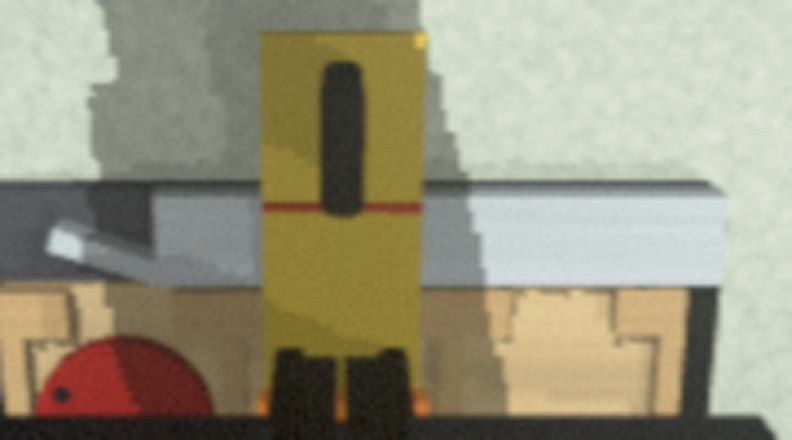

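```bash
python3 - <<'E'
from h import *
d=np.load("w24.npz");K,W=d["K"],d["W"]
C=lambda L:np.array(L)/4.4+[180,140]-.39
l=p2w(C([[262,207],[422,207]]),.028,K,W); r=p2w(C([[262,194.5],[422,194.5],[262,286],[422,287]]),.0215,K,W); bed=p2w(C([[262,182],[422,182]]),.010,K,W); back=p2w(C([[262,33],[426,33]]),.028,K,W)
for a in (l,r,bed,back): print(a.round(4).tolist())
t=p2w(C([[5,285],[690,288]]),.022,K,W); print(t)
print("end of rail",p2w(C([[726,230]]),.0215,K,W), "stop",p2w(C([[688,350]]),.022,K,W))
E
```

```text
[[0.544, 0.0962, 0.028], [0.5457, 0.1458, 0.028]]
[[0.5418, 0.0959, 0.0215], [0.5436, 0.1463, 0.0215], [0.5725, 0.0943, 0.0215], [0.5746, 0.1458, 0.0215]]
[[0.5409, 0.0952, 0.01], [0.5427, 0.147, 0.01]]
[[0.49, 0.0991, 0.028], [0.4917, 0.1478, 0.028]]
[[0.56918313 0.01162031 0.022     ]
 [0.57769004 0.23204683 0.022     ]]
end of rail [[0.55858192 0.24264245 0.0215    ]] stop [[0.59934379 0.23247249 0.022     ]]
```

Call:
{"fn": "carry_out", "kwargs": {"plan": [{"fingers":1,"dx":-0.5,"dy":0,"dz":0,"rx":0,"ry":0,"rz":0},{"fingers":1,"dx":-0.8,"dy":0,"dz":0,"rx":0,"ry":0,"rz":0},{"fingers":1,"dx":-0.8,"dy":0,"dz":0,"rx":0,"ry":0,"rz":0},{"fingers":1,"dx":-0.8,"dy":0,"dz":0,"rx":0,"ry":0,"rz":0},{"fingers":1,"dx":-0.66,"dy":0.03,"dz":0,"rx":0,"ry":0,"rz":0},{"fingers":1,"dx":0,"dy":0,"dz":0.8,"rx":0,"ry":0,"rz":0},{"fingers":1,"dx":0,"dy":0,"dz":0.6,"rx":0,"ry":0,"rz":0},{"fingers":1,"dx":0,"dy":0,"dz":0.2,"rx":0,"ry":0,"rz":0},{"fingers":1,"dx":0,"dy":0,"dz":0,"rx":0,"ry":0,"rz":0}]}}

```text
time_s: 45.12
tool_pos: [0.6239, 0.1191, 0.1808]
tool_rot: [-180.0, -0.0, 178.1]
force: [0.6, -0.7, -0.1]
grip_width: 0.0002
```

```bash
python3 - <<'E'
from h import *
to(.6237,.119,.158,178.15)
shot("wrist","pics/w25.png");shot("scene","pics/s25.png",(200,320,150,250),6)
E
```

```text
now [0.6239 0.1191 0.1808] [-1.7998e+02 -4.0000e-02  1.7814e+02] grip 0.0002 F [ 0.6 -0.7 -0.1] t 45.1
 rz units -0.0  before turn: dx,dy 0.01 -0.0  after turn: dx,dy 0.01 -0.0  dz 0.76
```

View pics/w25.png

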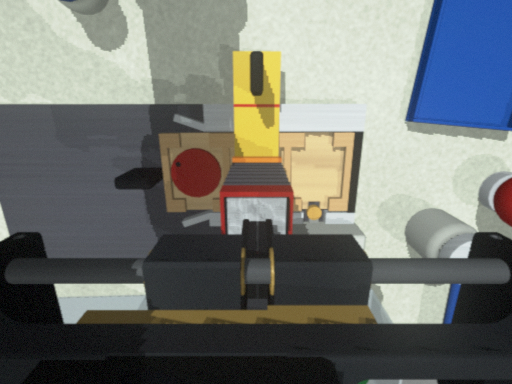

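View pics/s25.png

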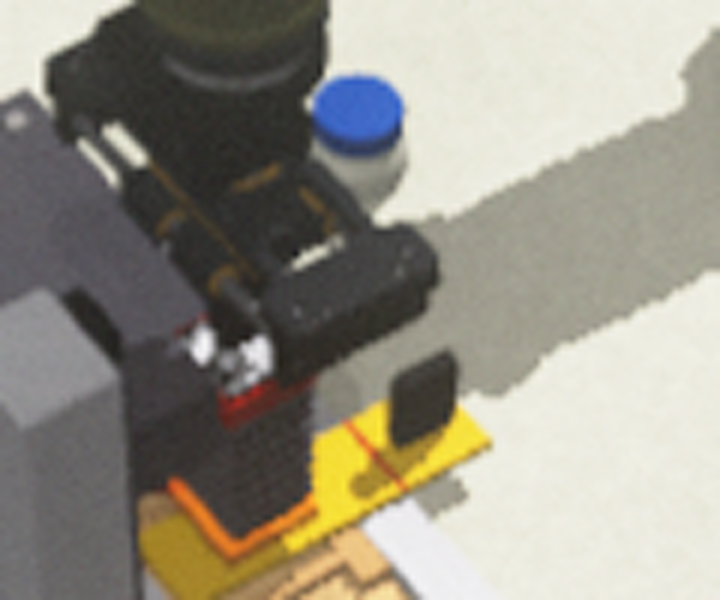

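Call:
{"fn": "carry_out", "kwargs": {"plan": [{"fingers":1,"dx":0,"dy":0,"dz":0.2,"rx":0,"ry":0,"rz":0},{"fingers":1,"dx":0,"dy":0,"dz":0.1,"rx":0,"ry":0,"rz":0},{"fingers":1,"dx":0,"dy":0,"dz":0.05,"rx":0,"ry":0,"rz":0},{"fingers":1,"dx":0,"dy":0,"dz":0,"rx":0,"ry":0,"rz":0}]}}

```text
time_s: 45.72
tool_pos: [0.6242, 0.1192, 0.1705]
tool_rot: [-180.0, -0.0, 178.1]
force: [0.6, 0.3, 0.6]
grip_width: 0.0006
```

Call:
{"fn": "carry_out", "kwargs": {"plan": [{"fingers":1,"dx":0,"dy":0,"dz":0.05,"rx":0,"ry":0,"rz":0},{"fingers":1,"dx":0,"dy":0,"dz":0.05,"rx":0,"ry":0,"rz":0}]}}

```text
time_s: 45.98
tool_pos: [0.6244, 0.1193, 0.1678]
tool_rot: [-180.0, 0.0, 178.1]
force: [-1.2, 0.1, 3.7]
grip_width: 0.0005
```

Call:
{"fn": "carry_out", "kwargs": {"plan": [{"fingers":1,"dx":0,"dy":0,"dz":0.05,"rx":0,"ry":0,"rz":0},{"fingers":1,"dx":0,"dy":0,"dz":0.05,"rx":0,"ry":0,"rz":0}]}}

```text
time_s: 46.22
tool_pos: [0.6244, 0.1192, 0.165]
tool_rot: [-180.0, 0.0, 178.1]
force: [-0.9, -0.9, 3.3]
grip_width: 0.0003
```

Call:
{"fn": "carry_out", "kwargs": {"plan": [{"fingers":1,"dx":0,"dy":0,"dz":0.05,"rx":0,"ry":0,"rz":0},{"fingers":1,"dx":0,"dy":0,"dz":0.05,"rx":0,"ry":0,"rz":0}]}}

```text
time_s: 46.48
tool_pos: [0.6244, 0.1192, 0.1616]
tool_rot: [-180.0, 0.0, 178.1]
force: [-0.7, -0.5, 2.5]
grip_width: 0.0004
```

Call:
{"fn": "carry_out", "kwargs": {"plan": [{"fingers":1,"dx":0,"dy":0,"dz":0.04,"rx":0,"ry":0,"rz":0}]}}

```text
time_s: 46.6
tool_pos: [0.6243, 0.1193, 0.1604]
tool_rot: [180.0, 0.0, 178.1]
force: [-1.2, 0.2, 2.2]
grip_width: 0.0002
```

Call:
{"fn": "carry_out", "kwargs": {"plan": [{"fingers":1,"dx":0,"dy":0,"dz":0.03,"rx":0,"ry":0,"rz":0}]}}

```text
time_s: 46.72
tool_pos: [0.6243, 0.1192, 0.1594]
tool_rot: [180.0, 0.0, 178.1]
force: [-0.8, -0.6, 4.0]
grip_width: 0.0004
```

Call:
{"fn": "carry_out", "kwargs": {"plan": [{"fingers":1,"dx":0,"dy":0,"dz":0.02,"rx":0,"ry":0,"rz":0}]}}

```text
time_s: 46.85
tool_pos: [0.6244, 0.1193, 0.1589]
tool_rot: [180.0, 0.0, 178.1]
force: [-0.3, 0.2, 3.1]
grip_width: 0.0004
```

Call:
{"fn": "carry_out", "kwargs": {"plan": [{"fingers":1,"dx":0,"dy":0,"dz":0.02,"rx":0,"ry":0,"rz":0}]}}

```text
time_s: 46.98
tool_pos: [0.6244, 0.1193, 0.1585]
tool_rot: [180.0, 0.0, 178.1]
force: [-0.2, 0.2, 5.9]
grip_width: 0.0004
```

Call:
{"fn": "carry_out", "kwargs": {"plan": [{"fingers":1,"dx":0,"dy":0,"dz":0.02,"rx":0,"ry":0,"rz":0}]}}

```text
time_s: 47.1
tool_pos: [0.6244, 0.1192, 0.1585]
tool_rot: [-180.0, 0.0, 178.1]
force: [-2.6, -1.2, 8.8]
grip_width: 0.0004
```

Call:
{"fn": "carry_out", "kwargs": {"plan": [{"fingers":1,"dx":0,"dy":0,"dz":0.02,"rx":0,"ry":0,"rz":0}]}}

```text
time_s: 47.22
tool_pos: [0.6244, 0.1193, 0.1585]
tool_rot: [-180.0, 0.0, 178.1]
force: [-2.8, -1.7, 11.4]
grip_width: 0.0001
```

Call:
{"fn": "carry_out", "kwargs": {"plan": [{"fingers":1,"dx":0,"dy":0,"dz":-0.2,"rx":0,"ry":0,"rz":0},{"fingers":1,"dx":0,"dy":0,"dz":-0.8,"rx":0,"ry":0,"rz":0},{"fingers":1,"dx":0,"dy":0,"dz":-0.8,"rx":0,"ry":0,"rz":0},{"fingers":0,"dx":0,"dy":0,"dz":-0.5,"rx":0,"ry":0,"rz":0},{"fingers":0,"dx":0.8,"dy":0,"dz":0,"rx":0,"ry":0,"rz":0},{"fingers":0,"dx":1,"dy":0,"dz":0,"rx":0,"ry":0,"rz":0},{"fingers":0,"dx":1,"dy":0,"dz":0,"rx":0,"ry":0,"rz":0},{"fingers":0,"dx":0.78,"dy":0,"dz":0,"rx":0,"ry":0,"rz":0},{"fingers":0,"dx":0,"dy":0,"dz":0,"rx":0,"ry":0,"rz":0}]}}

```text
time_s: 48.35
tool_pos: [0.5158, 0.1225, 0.2259]
tool_rot: [-179.8, 0.0, 178.1]
force: [0.0, -0.8, 0.6]
grip_width: 0.0427
```

```bash
python3 - <<'E'
from h import *
to(.5175,.1218,.0465,178.15)
shot("wrist","pics/w26.png");shot("scene","pics/s26.png",(200,320,170,270),6)
E
```

```text
now [0.5158 0.1225 0.2259] [-179.84    0.    178.15] grip 0.0427 F [ 0.  -0.8  0.6] t 48.4
 rz units -0.0  before turn: dx,dy -0.06 -0.02  after turn: dx,dy -0.06 -0.02  dz 5.98
```

View pics/w26.png

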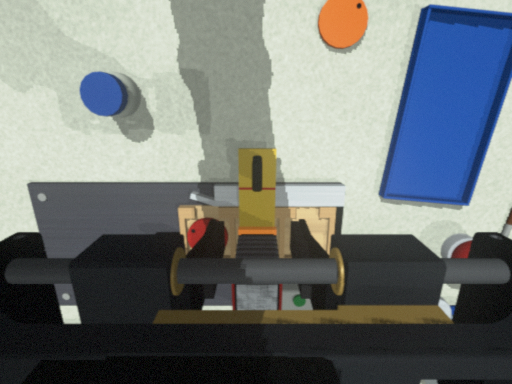

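View pics/s26.png

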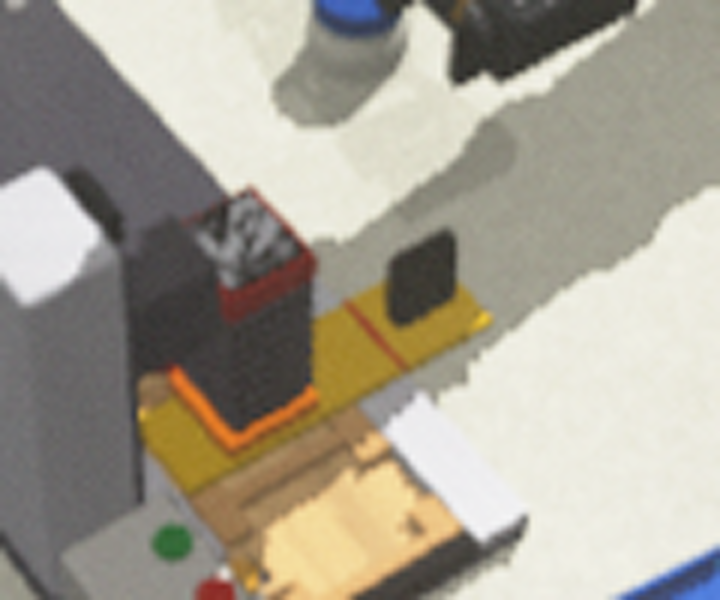

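Call:
{"fn": "carry_out", "kwargs": {"plan": [{"fingers":0,"dx":-0.05,"dy":-0.02,"dz":1,"rx":0,"ry":0,"rz":0},{"fingers":0,"dx":0,"dy":0,"dz":1,"rx":0,"ry":0,"rz":0},{"fingers":0,"dx":0,"dy":0,"dz":1,"rx":0,"ry":0,"rz":0},{"fingers":0,"dx":0,"dy":0,"dz":1,"rx":0,"ry":0,"rz":0},{"fingers":0,"dx":0,"dy":0,"dz":1,"rx":0,"ry":0,"rz":0},{"fingers":0,"dx":0,"dy":0,"dz":0.7,"rx":0,"ry":0,"rz":0},{"fingers":0,"dx":0,"dy":0,"dz":0.26,"rx":0,"ry":0,"rz":0},{"fingers":0,"dx":0,"dy":0,"dz":0,"rx":0,"ry":0,"rz":0}]}}

```text
time_s: 49.45
tool_pos: [0.5187, 0.1223, 0.0473]
tool_rot: [180.0, -0.0, 178.1]
force: [0.2, -0.2, -0.3]
grip_width: 0.0433
```

Call:
{"fn": "carry_out", "kwargs": {"plan": [{"fingers":1,"dx":0,"dy":0,"dz":0,"rx":0,"ry":0,"rz":0},{"fingers":1,"dx":0,"dy":0,"dz":0,"rx":0,"ry":0,"rz":0},{"fingers":1,"dx":0,"dy":0,"dz":0,"rx":0,"ry":0,"rz":0},{"fingers":1,"dx":0,"dy":0,"dz":0,"rx":0,"ry":0,"rz":0},{"fingers":1,"dx":0,"dy":0,"dz":0,"rx":0,"ry":0,"rz":0},{"fingers":1,"dx":0,"dy":0,"dz":0,"rx":0,"ry":0,"rz":0},{"fingers":1,"dx":0,"dy":0,"dz":0,"rx":0,"ry":0,"rz":0}], "force": 50}}

```text
time_s: 50.32
tool_pos: [0.5186, 0.122, 0.0476]
tool_rot: [-180.0, 0.0, 178.1]
force: [-0.6, -1.9, 2.9]
grip_width: 0.0119
```

Call:
{"fn": "carry_out", "kwargs": {"plan": [{"fingers":1,"dx":0.1,"dy":0,"dz":0,"rx":0,"ry":0,"rz":0},{"fingers":1,"dx":0.2,"dy":0,"dz":0,"rx":0,"ry":0,"rz":0}]}}

```text
time_s: 50.58
tool_pos: [0.5123, 0.1218, 0.0476]
tool_rot: [179.9, 0.3, 178.1]
force: [7.6, -0.5, -4.3]
grip_width: 0.0117
```

Call:
{"fn": "carry_out", "kwargs": {"plan": [{"fingers":1,"dx":0.2,"dy":0,"dz":0,"rx":0,"ry":0,"rz":0},{"fingers":1,"dx":0.2,"dy":0,"dz":0,"rx":0,"ry":0,"rz":0},{"fingers":1,"dx":0.2,"dy":0,"dz":0,"rx":0,"ry":0,"rz":0},{"fingers":1,"dx":0.2,"dy":0,"dz":0,"rx":0,"ry":0,"rz":0},{"fingers":1,"dx":0.2,"dy":0,"dz":0,"rx":0,"ry":0,"rz":0}]}}

```text
time_s: 51.2
tool_pos: [0.4811, 0.1233, 0.0476]
tool_rot: [179.9, 0.2, 178.1]
force: [5.6, -0.7, -1.2]
grip_width: 0.0115
```

Call:
{"fn": "carry_out", "kwargs": {"plan": [{"fingers":1,"dx":0.2,"dy":0,"dz":0,"rx":0,"ry":0,"rz":0},{"fingers":1,"dx":0.2,"dy":0,"dz":0,"rx":0,"ry":0,"rz":0},{"fingers":1,"dx":0.3,"dy":0,"dz":0,"rx":0,"ry":0,"rz":0},{"fingers":1,"dx":0.3,"dy":0,"dz":0,"rx":0,"ry":0,"rz":0},{"fingers":1,"dx":0.3,"dy":0,"dz":0,"rx":0,"ry":0,"rz":0},{"fingers":1,"dx":0.3,"dy":0,"dz":0,"rx":0,"ry":0,"rz":0},{"fingers":1,"dx":0,"dy":0,"dz":0,"rx":0,"ry":0,"rz":0}]}}

```text
time_s: 52.08
tool_pos: [0.4303, 0.1247, 0.0472]
tool_rot: [-179.9, -0.1, 178.1]
force: [-0.8, -0.4, 1.8]
grip_width: 0.0117
```

```bash
python3 - <<'E'
from h import *
to(.5175,.1218,.0465,178.15)
shot("scene","pics/s27.png",(200,320,170,270),6)
E
```

```text
now [0.4303 0.1247 0.0472] [-1.7992e+02 -6.0000e-02  1.7815e+02] grip 0.0117 F [-0.8 -0.4  1.8] t 52.1
 rz units -0.0  before turn: dx,dy -2.91 -0.0  after turn: dx,dy -2.91 -0.0  dz 0.02
```

View pics/s27.png

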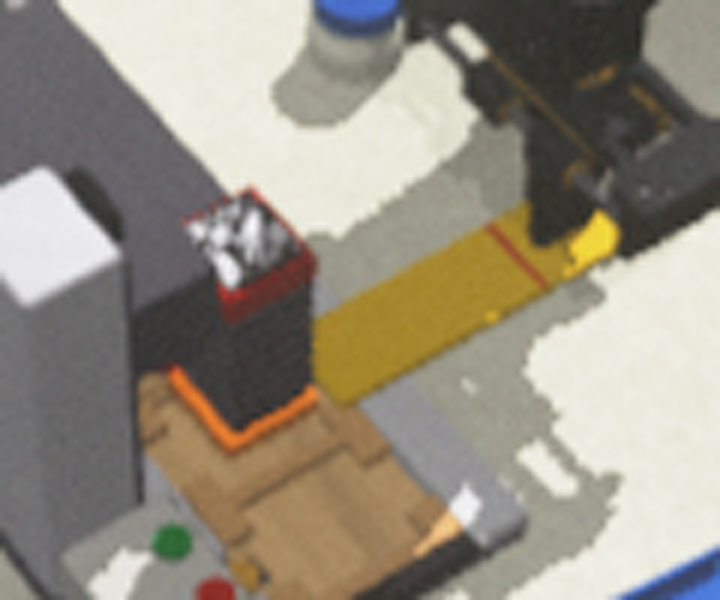

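Call:
{"fn": "carry_out", "kwargs": {"plan": [{"fingers":1,"dx":0.1,"dy":0,"dz":-0.3,"rx":0,"ry":0,"rz":0},{"fingers":1,"dx":0,"dy":0,"dz":-0.7,"rx":0,"ry":0,"rz":0},{"fingers":1,"dx":0,"dy":0,"dz":-0.8,"rx":0,"ry":0,"rz":0},{"fingers":1,"dx":0.1,"dy":0.5,"dz":0,"rx":0,"ry":0,"rz":0},{"fingers":1,"dx":0.15,"dy":0.85,"dz":0,"rx":0,"ry":0,"rz":0},{"fingers":1,"dx":0.15,"dy":0.85,"dz":0,"rx":0,"ry":0,"rz":0},{"fingers":1,"dx":0.15,"dy":0.85,"dz":0,"rx":0,"ry":0,"rz":0},{"fingers":1,"dx":0.2,"dy":0.85,"dz":0,"rx":0,"ry":0,"rz":0},{"fingers":1,"dx":0.2,"dy":0.85,"dz":0,"rx":0,"ry":0,"rz":0},{"fingers":1,"dx":0.2,"dy":0.85,"dz":0,"rx":0,"ry":0,"rz":0},{"fingers":1,"dx":0.2,"dy":0.85,"dz":0,"rx":0,"ry":0,"rz":0},{"fingers":1,"dx":0.2,"dy":0.85,"dz":0,"rx":0,"ry":0,"rz":0}]}}

```text
time_s: 53.62
tool_pos: [0.3888, 0.346, 0.1016]
tool_rot: [-180.0, -0.0, 178.1]
force: [0.2, -0.4, -0.5]
grip_width: 0.0119
```

Call:
{"fn": "carry_out", "kwargs": {"plan": [{"fingers":1,"dx":0,"dy":0.85,"dz":0,"rx":0,"ry":0,"rz":0},{"fingers":1,"dx":0,"dy":0.3,"dz":0,"rx":0,"ry":0,"rz":0.24},{"fingers":1,"dx":0,"dy":0,"dz":0,"rx":0,"ry":0,"rz":0.23},{"fingers":1,"dx":0,"dy":0,"dz":0,"rx":0,"ry":0,"rz":0}]}}

```text
time_s: 54.12
tool_pos: [0.3903, 0.3792, 0.1013]
tool_rot: [-180.0, -0.0, 173.4]
force: [-0.5, -1.0, -1.0]
grip_width: 0.0118
```

```bash
python3 - <<'E'
from h import *
to(.3896,.3792,.0287,173.4)
shot("scene","pics/s28.png",(250,420,200,340),4.5); shot("wrist","pics/w28.png"); shot("top","pics/t28.png",(90,260,120,270),4.5)
E
```

```text
now [0.3903 0.3792 0.1013] [-1.7995e+02 -1.0000e-02  1.7340e+02] grip 0.0118 F [-0.5 -1.  -1. ] t 54.1
 rz units -0.0  before turn: dx,dy 0.02 -0.0  after turn: dx,dy 0.02 -0.0  dz 2.42
```

View pics/s28.png

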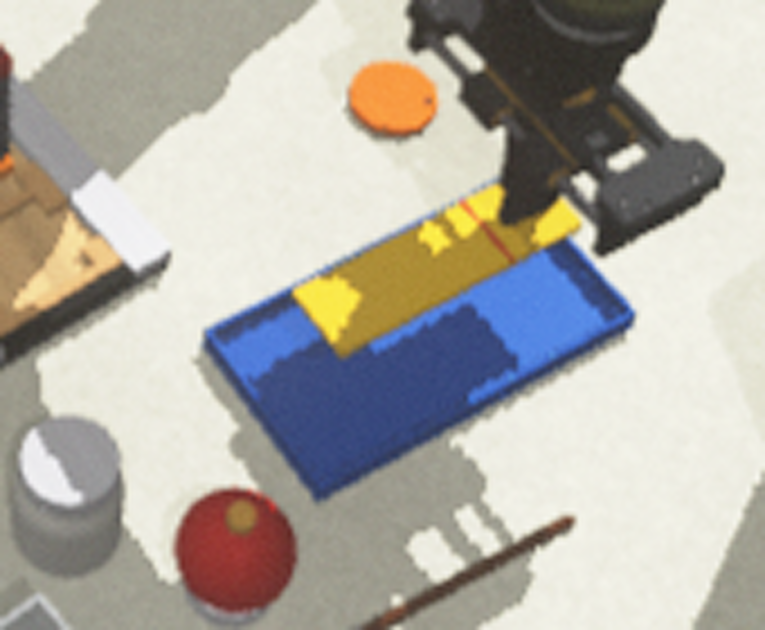

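View pics/w28.png

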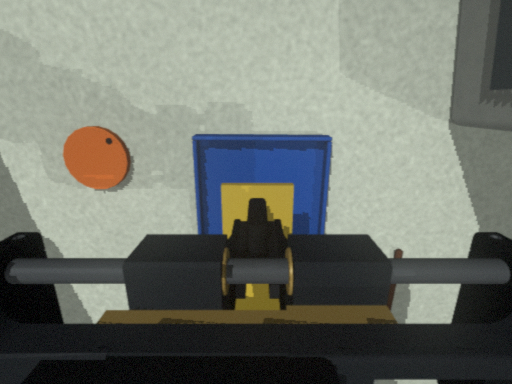

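View pics/t28.png

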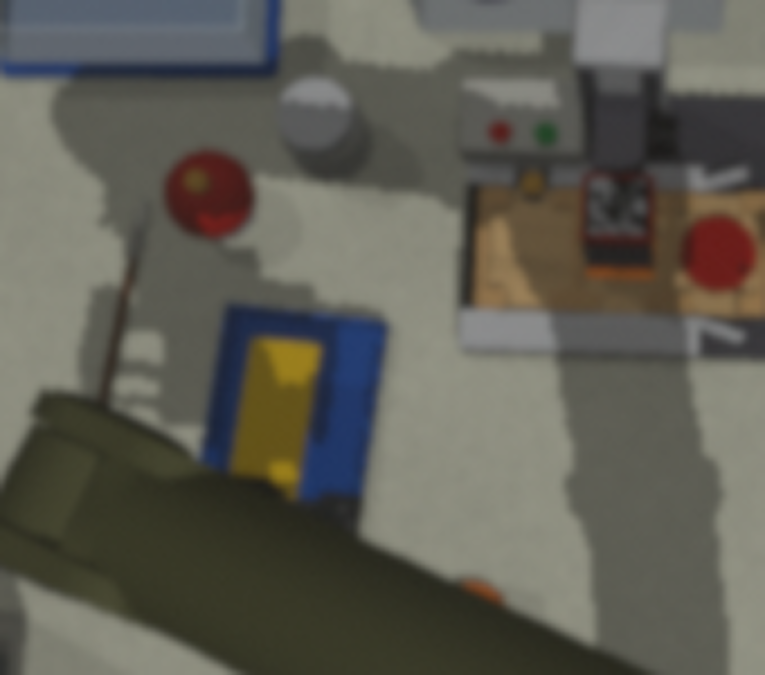

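Call:
{"fn": "carry_out", "kwargs": {"plan": [{"fingers":1,"dx":0,"dy":0,"dz":0.6,"rx":0,"ry":0,"rz":0},{"fingers":1,"dx":0,"dy":0,"dz":0.7,"rx":0,"ry":0,"rz":0},{"fingers":1,"dx":0,"dy":0,"dz":0.6,"rx":0,"ry":0,"rz":0},{"fingers":1,"dx":0,"dy":0,"dz":0.3,"rx":0,"ry":0,"rz":0},{"fingers":1,"dx":0,"dy":0,"dz":0.12,"rx":0,"ry":0,"rz":0},{"fingers":1,"dx":0,"dy":0,"dz":0,"rx":0,"ry":0,"rz":0}]}}

```text
time_s: 55.02
tool_pos: [0.3902, 0.3802, 0.0318]
tool_rot: [180.0, -0.0, 173.4]
force: [-0.3, -0.5, -1.9]
grip_width: 0.0118
```

Call:
{"fn": "carry_out", "kwargs": {"plan": [{"fingers":1,"dx":0,"dy":0,"dz":0.05,"rx":0,"ry":0,"rz":0},{"fingers":1,"dx":0,"dy":0,"dz":0,"rx":0,"ry":0,"rz":0}]}}

```text
time_s: 55.28
tool_pos: [0.3905, 0.38, 0.0305]
tool_rot: [180.0, 0.0, 173.4]
force: [-0.2, 0.7, -0.4]
grip_width: 0.0119
```

Call:
{"fn": "carry_out", "kwargs": {"plan": [{"fingers":1,"dx":0,"dy":0,"dz":0.04,"rx":0,"ry":0,"rz":0},{"fingers":1,"dx":0,"dy":0,"dz":0,"rx":0,"ry":0,"rz":0}]}}

```text
time_s: 55.52
tool_pos: [0.3905, 0.3801, 0.0296]
tool_rot: [180.0, 0.0, 173.4]
force: [-1.8, -1.6, 6.0]
grip_width: 0.0122
```

Call:
{"fn": "carry_out", "kwargs": {"plan": [{"fingers":0.5,"dx":0,"dy":0,"dz":0,"rx":0,"ry":0,"rz":0},{"fingers":0,"dx":0,"dy":0,"dz":0,"rx":0,"ry":0,"rz":0},{"fingers":0,"dx":0,"dy":0,"dz":0,"rx":0,"ry":0,"rz":0},{"fingers":0,"dx":0,"dy":0,"dz":0,"rx":0,"ry":0,"rz":0},{"fingers":0,"dx":0,"dy":0,"dz":-0.5,"rx":0,"ry":0,"rz":0},{"fingers":0,"dx":0,"dy":0,"dz":-1,"rx":0,"ry":0,"rz":0},{"fingers":0,"dx":0,"dy":0,"dz":-1,"rx":0,"ry":0,"rz":0},{"fingers":0,"dx":0,"dy":0,"dz":-1,"rx":0,"ry":0,"rz":0},{"fingers":0,"dx":0,"dy":0,"dz":-1,"rx":0,"ry":0,"rz":0},{"fingers":0,"dx":0,"dy":-1,"dz":-1,"rx":0,"ry":0,"rz":0},{"fingers":0,"dx":0,"dy":-1,"dz":0,"rx":0,"ry":0,"rz":0},{"fingers":0,"dx":0,"dy":-1,"dz":0,"rx":0,"ry":0,"rz":0}]}}

```text
time_s: 57.02
tool_pos: [0.3797, 0.2906, 0.1947]
tool_rot: [180.0, 0.0, 173.5]
force: [-0.0, 0.3, 0.5]
grip_width: 0.0437
```

Call:
{"fn": "carry_out", "kwargs": {"plan": [{"fingers":0,"dx":0,"dy":-1,"dz":0,"rx":0,"ry":0,"rz":0},{"fingers":0,"dx":0,"dy":-1,"dz":0,"rx":0,"ry":0,"rz":0},{"fingers":0,"dx":0,"dy":-1,"dz":0,"rx":0,"ry":0,"rz":0},{"fingers":0,"dx":0,"dy":-1,"dz":0,"rx":0,"ry":0,"rz":0},{"fingers":0,"dx":0,"dy":0,"dz":0,"rx":0,"ry":0,"rz":0}]}}

```text
time_s: 57.65
tool_pos: [0.3661, 0.1699, 0.1944]
tool_rot: [-179.9, 0.1, 173.3]
force: [1.0, 0.7, 0.6]
grip_width: 0.0436
```

```bash
python3 - <<'E'
from h import *
to(.3896,.3792,.0287,173.4)
shot("scene","pics/s29.png"); shot("wrist","pics/w29.png"); shot("top","pics/t29.png",(90,330,110,275),3.3)
d=np.load("s29.npz"); crop(d["I"],140,400,150,330,3,"pics/s29c.png")
E
```

```text
now [0.3661 0.1699 0.1944] [-1.7992e+02  7.0000e-02  1.7329e+02] grip 0.0436 F [1.  0.7 0.6] t 57.6
 rz units -0.01  before turn: dx,dy 0.04 7.02  after turn: dx,dy 0.02 7.02  dz 5.52
```

View pics/s29c.png

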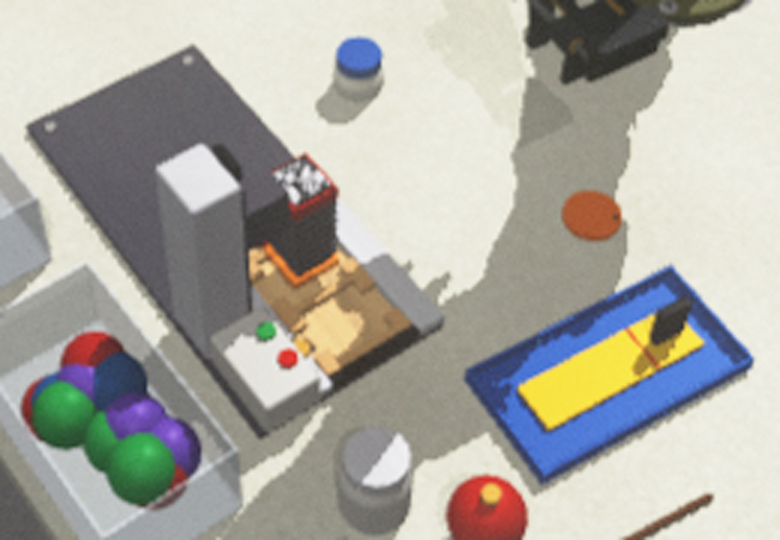

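View pics/t29.png

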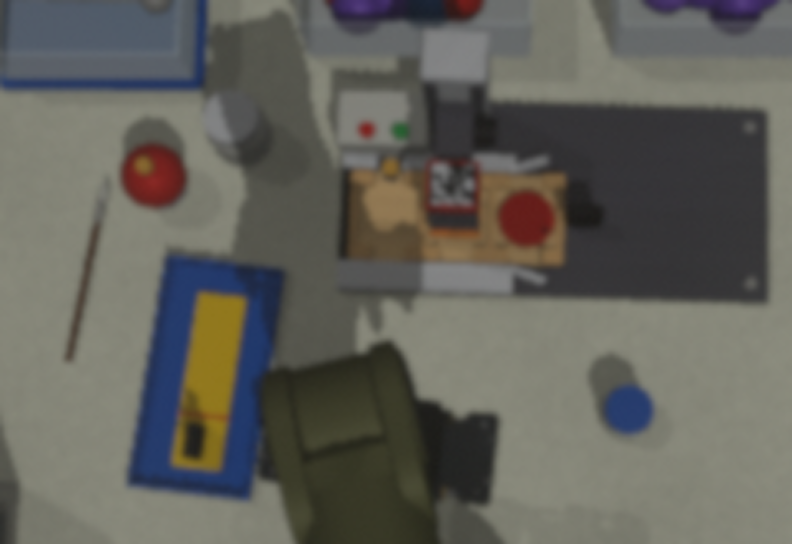

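View pics/w29.png

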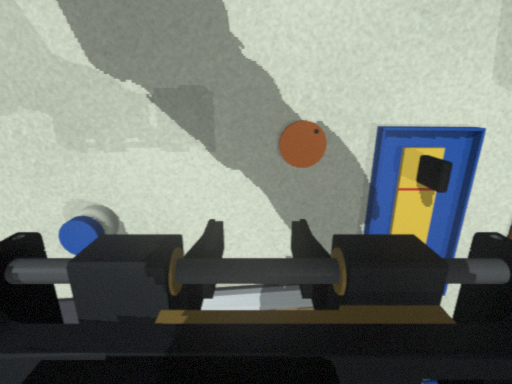

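```bash
python3 - <<'E'
from h import *
for f in ("top","t15","t29"):
    d=np.load(f+".npz"); I=d["I"][152:168,200:218].astype(float)
    w=np.clip(I[...,0]-I[...,2]-35,0,None)*(I[...,1]<I[...,0]*.8); 
    yy,xx=np.mgrid[0:16,0:18]; yy=yy;m=(yy<9); w=w*m
    print(f,(xx*w).sum()/w.sum()+200,(yy*w).sum()/w.sum()+152,w.sum())
a=np.load("s29.npz")["I"]; cv2.imwrite("pics/s29f.png",a[:,:,::-1])
b=np.hstack([cv2.resize(np.load(f+".npz")["I"][150:190,195:265,::-1],None,fx=5.5,fy=5.5,interpolation=cv2.INTER_CUBIC) for f in ("t15","t29")]); cv2.imwrite("pics/cmp.png",b)
c=np.hstack([cv2.resize(np.load(f+".npz")["I"][195:270,200:280,::-1],None,fx=5,fy=5,interpolation=cv2.INTER_CUBIC) for f in ("s15","s29")]); cv2.imwrite("pics/cmp2.png",c)
E
```

```text
top 207.6360294117647 159.56985294117646 272.0
t15 207.74736842105264 159.60350877192982 285.0
t29 207.73992673992674 159.6080586080586 273.0
```

View pics/cmp.png

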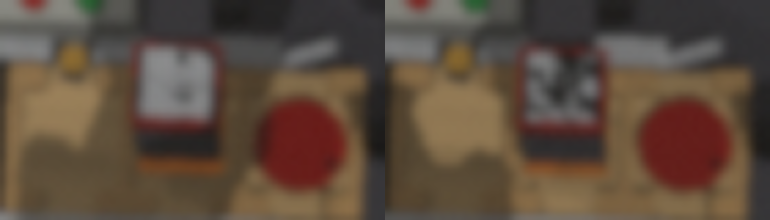

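View pics/cmp2.png

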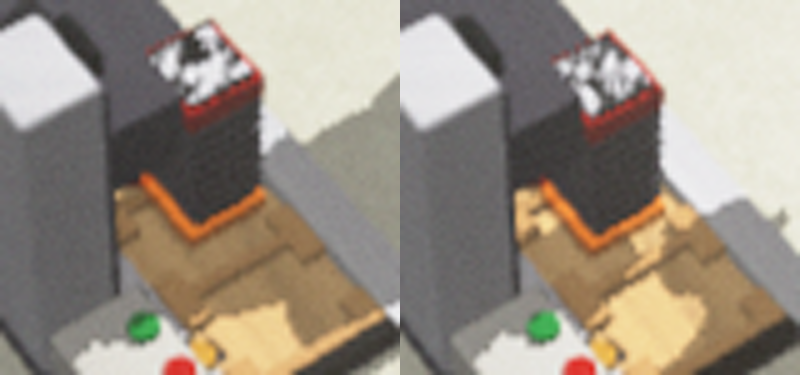

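View pics/s29f.png

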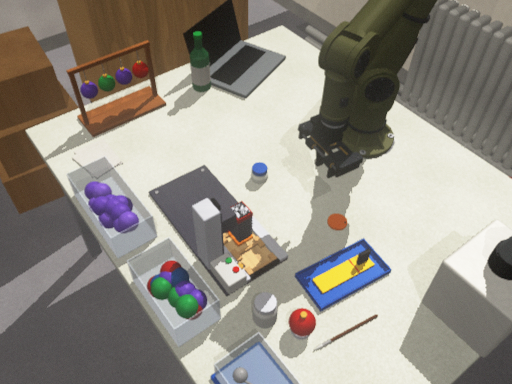

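```bash
python3 -c "
from cell import ticket
print(ticket.sign_off())"
```

```text
the job is handed in; nothing more can be done
None
```

The engraver is set up and the job is handed in at about 58 s on the robot's clock. I had no verdict back, so everything below rests on my own checks.

- **Blank:** I found only one red blank. It went into the pocket next to the tray's handle. The first grip on it was shallow, so I set it down and regripped it lower before moving it. The pictures show it lying in its pocket. I left the orange look-alike alone.
- **Tray:** It is slid in from the open end, handle trailing. It stopped hard against the end stop at about 15 N, then I eased it back roughly 1 mm so it sits in the detent. In the top view the roller is where it was when fully out before the start (within about 0.1 px), and the tray had not visibly shifted at the end.
- **Gauge depth:** The cameras disagreed slightly. The wrist camera put the red line 1 to 2 mm too deep. The scene camera put it a fraction of a millimetre short. I left it there.
- **Laser head:** I pressed it down at 2 to 4 N until it stopped on the blade, with the fingertips at 158.5 mm height (158 mm expected). The force rose to about 11 N, then I backed off. In the picture after drawing the gauge out, the head was still at that height.
- **Gauge return:** I drew it straight out and laid it flat, lengthwise, in the blue tool tray.

In the last pictures the bystanders look untouched and the gripper is clear of everything.

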